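# Put the mixed-up games back on their own display stands

### The arm

A 7-joint arm with a two-finger parallel gripper is mounted at the origin on the work surface. World frame = base frame: x ahead of the robot, y to its left, z up, the work surface at z = 0. Lengths are in m, angles in rad, forces in N, time in s.
With the tool pointing down it reaches from about 0.4 to 0.9 m from the base axis. Payload 5.5 kg.
Tool frame: the origin (TCP) lies at the very end of the fingers, on their centre line; the grasp point (between the pads) lies 19 mm behind it; z points along the fingers, y is the line along which they close (so a half turn about z gives the same grasp; the last joint's range is limited). The gripper opens to 92 mm and grips with 3 to 60 N. Pads are 19 mm wide; open, the fingers measure 130 mm over their backs; the gripper's body (75 mm by 190 mm) begins 47 mm behind the grasp point.
Start: joints at [-1.052, 0.501, -0.427, 1.55, 0.221, 1.138, -0.21], TCP at [0.164, 0.629, 0.227] pointing down, gripper open.
Joint ranges: [-2.88, 2.88], [-0.31, 2.03], [-1.54, 1.56], [0.2, 2.42], [-1.41, 4.55], [0.19, 2.02], [-2.57, 2.57]. Speed limits (rad/s): [2.57, 2.57, 3.14, 3.14, 3.14, 3.14, 3.14].

### API

Orientations are given as a unit quaternion [w, x, y, z].
In Python, from cell import arm gives the robot as it stands. The module is installed in compiled form; this text tells all that it offers.
- The arm moves only by the tool apply_moves, never from a script. Its argument "plan" is a list of rows, each a list of 5 numbers: the finger opening in mm, from 0 to 91.8, then the shift along the tool's x, y, z as a fraction of full scale, then the turn about the tool's z as a fraction of full scale. In form: [[jaw, x, y, z, roll], ...]. A call has 1 to 8 rows; each row is the pose to reach, as a shift and turn from the pose commanded when the call began, along the tool's axes at that moment; what a row does not reach only later rows make up. Full scale, the value 1, is 0.08 m for a shift and 90 degrees for a turn. A row lasts 1/8 s, in which the tool goes at most 62.5 mm and 10.7 degrees, less where a joint would pass 70% of its speed; a pose out of reach is approached as far as the arm can. A call with a number of a shift or a turn outside -1 to 1 is refused whole. A call with a gripper value outside its range is refused whole. The fingers move at their own pace and stop on an object; "grip_force" is the grip in N (left out, the last holds). Time passes only in rows, so rows that repeat a pose let the fingers close. It gives the time, the measured TCP pose, the force, the opening and the grip force at its end, in the units of the state.
- arm.state(): the state, without advancing time (a new reading comes with each control period).
- arm.grab_frame(name): name is "scene" or "top" or "wrist"; returns the picture (480x640x3 uint8, blue, green, red); there is no depth.
- arm.camera_model(name): a dict with "vfov" (degrees; the focal length in pixels is half the picture's height over the tangent of half this angle, whatever the lens; pixels are square), "cx", "cy" (the principal point, pixels), "view" (4x4, takes a point from world to camera coordinates); the wrist camera has in their place "tool_from_camera" (4x4, takes a point from camera to tool coordinates, whose origin is the TCP and whose axes are the flange's). Camera axes: x right, y up, looking along -z (the intrinsics and any distortion apply to the point x, -y, -z); pixel columns grow to the right and rows downward; lengths in m; the calibration is good to about 2 mm. A picture is of the moment at which its call begins: read the wrist's pose just before it. camera_model takes no time and is no camera call.
- arm.close_job(): hands the job in; it is judged then, once.
The state is a dict: "time_s": time; "joint_pos": joint angles; "qvel": joint speeds; "tau": joint torques, N m; "ee_pos": TCP position; "orientation": TCP orientation; "contact_force": force on the tool from outside, world axes, zero at the start; "wrist_torque": the same for the moment, N m; "grip_width": finger opening in m; "gripper_force": force on a finger pad.
Only numpy, scipy, OpenCV 4.12 (cv2) and the standard library are available. Lean on these libraries where they do the work, as an engineer would, in place of code of your own. Each camera call takes 0.05 s, during which the arm holds its last target. There are 200 camera calls.

### The job

The red, blue and yellow games on the display stands are mixed up (one of them may already be right): bring each to the stand of its own colour, using the empty green stand as the free spot and never setting any of these three down on the counter. Only when all three are right, put the green game from the counter onto the green stand. Leave every game flat, in the middle of its stand, the boxes lengthwise along the stand and square to it, and let go.

Things in the scene. Friction and masses are not known exactly. Their poses are not given: they have to be found in the camera images.
- game_red: Loose red game box, a white die face and a yellow bar on its lid: 92 (x) x 56 (y) x 40 mm high, a closed box. Origin at the centre of its underside; x along its 92 mm length, z up. About 0.24 kg. Starts upright on one of the red, blue and yellow stands, not always square to it.
- game_blue: Loose blue round game tin with a steel ring and a white star on its lid: diameter 58 mm, 50 mm high, closed. Origin at the centre of its underside; z up; its yaw does not matter. About 0.22 kg. Starts upright on one of the red, blue and yellow stands, not always square to it.
- game_yellow: Loose yellow game box, a red pawn figure on its lid: 84 (x) x 58 (y) x 32 mm high, a closed box. Origin at the centre of its underside; x along its 84 mm length, z up. About 0.2 kg. Starts upright on one of the red, blue and yellow stands, not always square to it.
- game_green: Loose green game box, an orange puzzle piece on its lid: 74 (x) x 52 (y) x 55 mm high, a closed box. Origin at the centre of its underside; x along its 74 mm length, z up. About 0.26 kg. Starts upright on the bare counter (z = 0), beside the stands, at any yaw within 0.6 rad.
- stand_red: Fixed display stand: a low wooden plinth with a red top, 120 (its x) x 100 (its y) x 20 mm high, flat on top without a rim; a thin white ticket strip, flush, runs along its +x edge. Origin at the centre of its underside, on the counter, so its top is at z = +20 mm; x along its 120 mm length, z up. Its yaw varies by up to about 0.3 rad. At the start a game of the three stands on it.
- stand_blue: Fixed display stand: a low wooden plinth with a blue top, 120 (its x) x 100 (its y) x 20 mm high, flat on top without a rim; a thin white ticket strip, flush, runs along its +x edge. Origin at the centre of its underside, on the counter, so its top is at z = +20 mm; x along its 120 mm length, z up. Its yaw varies by up to about 0.3 rad. At the start a game of the three stands on it.
- stand_yellow: Fixed display stand: a low wooden plinth with a yellow top, 120 (its x) x 100 (its y) x 20 mm high, flat on top without a rim; a thin white ticket strip, flush, runs along its +x edge. Origin at the centre of its underside, on the counter, so its top is at z = +20 mm; x along its 120 mm length, z up. Its yaw varies by up to about 0.3 rad. At the start a game of the three stands on it.
- stand_green: Fixed display stand: a low wooden plinth with a green top, 120 (its x) x 100 (its y) x 20 mm high, flat on top without a rim; a thin white ticket strip, flush, runs along its +x edge. Origin at the centre of its underside, on the counter, so its top is at z = +20 mm; x along its 120 mm length, z up. Its yaw varies by up to about 0.3 rad. It is empty at the start: the free spot.
Things that resemble listed ones, but are neither listed nor needed, are in the scene too. What is shaped like the stand_yellow but pink is not meant.

How it is judged:
By the outcome, as a careful person would: the job done as asked, in the order asked, and still so for the second after the job is handed in, with the robot touching nothing.
It also fails if it takes over 141 s, if anything falls off the work surface, if the arm or the gripper's body presses on something with over 40 N, if the wrist force passes 120 N, or if a joint passes its speed limit or range.

## Working session

There is one attempt and no reset: what is moved stays moved. The work goes in short steps, Python scripts to look and compute and a tool call to move; the robot and the scene stay as the last step left them, time stands still between calls to the robot, and variables do not carry over. Pictures are saved under pics/ and viewed, at most 14 in all, crops included, and the job is handed in when it is done.

Besides the shell and the picture viewer there is one more tool, called after "Emit:" as a command line: name --pt "numbers of a row" for each row, then --argument value for the rest. apply_moves: Moves the arm, as the interface text tells. Its arguments: {"type":"object","properties":{"plan":{"type":"array","items":{"type":"array","items":{"type":"number"}}},"grip_force":{"type":"number"}},"required":["plan"]}

```bash
mkdir -p pics
python3 - <<'E'
from cell import arm
import cv2,numpy as np
np.set_printoptions(precision=4,suppress=True)
s=arm.state();print(s)
a=arm.grab_frame("scene");b=arm.grab_frame("top")
cv2.imwrite("pics/scene0.png",a);cv2.imwrite("pics/top0.png",b)
for n in("scene","top","wrist"):print(n,arm.camera_model(n))
E
```

```text
{'time_s': 0.0, 'joint_pos': array([-1.0518,  0.5019, -0.4268,  1.5514,  0.2208,  1.1383, -0.2103]), 'qvel': array([-0.0011, -0.0006, -0.0003, -0.0011, -0.0001,  0.0011,  0.0012]), 'tau': array([  0.0001, -56.6595,  -5.816 , -27.9123,  -0.0687,   0.0308,
         0.0002]), 'ee_pos': array([0.1643, 0.6282, 0.2257]), 'orientation': array([-0.0002,  0.1275,  0.9918, -0.001 ]), 'contact_force': array([ 1.1824, -0.4149,  0.3723]), 'wrist_torque': array([0.0146, 0.003 , 0.0076]), 'gripper_force': 0.0, 'grip_width': 0.09159961516829346}
scene {'vfov': 45.30160614167301, 'cx': 328.3013647866219, 'cy': 244.63978072487947, 'view': array([[ 0.0168,  0.9998,  0.0143,  0.0072],
       [-0.8002,  0.0048,  0.5998,  0.342 ],
       [ 0.5996, -0.0215,  0.8   , -1.3572],
       [ 0.    ,  0.    ,  0.    ,  1.    ]])}
top {'vfov': 42.303048567247615, 'cx': 317.7354627326681, 'cy': 231.46672215623485, 'view': array([[-0.0141, -0.9995, -0.0265,  0.0065],
       [ 0.9857, -0.0183,  0.1674, -0.4475],
       [-0.1678, -0.0237,  0.9855, -1.082 ],
       [ 0.    ,  0.    ,  0.    ,  1.    ]])}
wrist {'vfov': 68.5033231998261, 'cx': 325.1253020795416, 'cy': 239.7751142762367, 'tool_from_camera': array([[-0.0004,  0.9593,  0.2822,  0.0756],
       [ 1.    ,  0.0005, -0.0003,  0.0003],
       [-0.0004,  0.2822, -0.9593, -0.1582],
       [ 0.    ,  0.    ,  0.    ,  1.    ]])}
```

View pics/scene0.png

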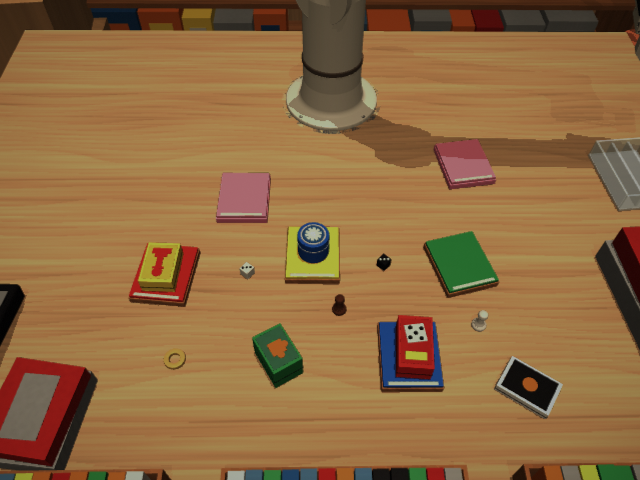

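View pics/top0.png

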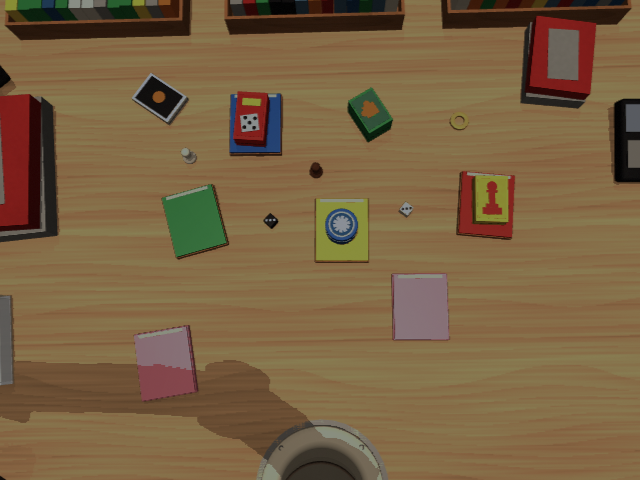

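Scene view: the yellow box is on the red stand (165,270), the blue tin on the yellow stand (313,250) and the red box on the blue stand (412,350). The green stand is empty (460,262) and the green game is on the counter (278,353).

Top view: red stand (487,205), yellow stand (342,230), blue stand (256,124), green stand (195,221), green game (370,113).

Things that could be taken for them:
- pink plinths, top (420,306) and (166,362)
- large red boxes, top (560,60) and (20,165)
- black card with an orange dot, top (159,98)
- two dice and two pawns

The listed things fit by size and lid design.

```bash
cat > h.py <<'E'
from cell import arm
import cv2,numpy as np
from scipy.spatial.transform import Rotation as Ro
np.set_printoptions(precision=4,suppress=True)
def pose():
    s=arm.state();q=s["orientation"];R=Ro.from_quat([q[1],q[2],q[3],q[0]]).as_matrix()
    return s["ee_pos"],R
def cam(n):
    """K-ish, camera-to-world 4x4 (at this moment)"""
    m=arm.camera_model(n);f=240/np.tan(np.radians(m["vfov"]/2))
    if n=="wrist":
        p,R=pose();T=np.eye(4);T[:3,:3]=R;T[:3,3]=p;C=T@m["tool_from_camera"]
    else:C=np.linalg.inv(m["view"])
    return f,m["cx"],m["cy"],C
def rays(c,px):
    f,cx,cy,C=c;px=np.atleast_2d(px).astype(float)
    d=np.c_[(px[:,0]-cx)/f,-(px[:,1]-cy)/f,-np.ones(len(px))]@C[:3,:3].T
    return C[:3,3],d
def plane(c,px,z):
    o,d=rays(c,px);return (o+d*((z-o[2])/d[:,2])[:,None])
def proj(c,P):
    f,cx,cy,C=c;v=np.linalg.inv(C)@np.r_[P,1];return np.array([cx-f*v[0]/v[2],cy+f*v[1]/v[2]])
def tri(c1,p1,c2,p2):
    o1,d1=rays(c1,p1);o2,d2=rays(c2,p2);d1=d1[0];d2=d2[0]
    s=np.linalg.lstsq(np.c_[d1,-d2],o2-o1,rcond=None)[0]
    a=o1+s[0]*d1;b=o2+s[1]*d2;return (a+b)/2,np.linalg.norm(a-b)
H={"red":(172,6),"blue":(100,125),"yellow":(22,38),"green":(45,85)}
def mask(im,c,smin=120,vmin=40,vmax=255):
    h,s,v=cv2.split(cv2.cvtColor(cv2.GaussianBlur(im,(3,3),0),cv2.COLOR_BGR2HSV));a,b=H[c]
    m=((h>=a)|(h<=b)) if a>b else ((h>=a)&(h<=b))
    return (m&(s>smin)&(v>=vmin)&(v<=vmax)).astype(np.uint8)
def rect(P):
    """min-area rectangle of world xy points: centre, (long,short) m, yaw of long side in (-90,90]"""
    (x,y),(w,h),a=cv2.minAreaRect((P[:,:2]*1000).astype(np.float32))
    if w<h:w,h,a=h,w,a+90
    return np.array([x/1000,y/1000]),(w,h),(a+90)%180-90
def goto(x,y,z,yaw=None):
    """rows from the present pose; yaw = world angle (deg) of tool x axis, mod 180"""
    p,R=pose();d=R.T@(np.array([x,y,z])-p)/0.08
    r=0
    if yaw is not None:
        cur=np.degrees(np.arctan2(R[1,0],R[0,0]));r=-(((yaw-cur)+90)%180-90)/90
    print("shift",d.round(3),"roll",round(r,3))
E
python3 - <<'E'
from h import *
a=cv2.imread("pics/top0.png");b=cv2.imread("pics/scene0.png");ct=cam("top");cs=cam("scene")
st={"red":((487,205),(165,270)),"yellow":((342,230),(313,250)),"blue":((256,124),(412,350)),"green":((195,221),(460,262))}
for c,(pt,ps) in st.items():
  for n,im,k,p in(("top",a,ct,pt),("scene",b,cs,ps)):
    w=np.zeros(im.shape[:2],np.uint8);cv2.circle(w,p,45,1,-1)
    m=mask(im,c)*w
    cn=max(cv2.findContours(m,0,1)[0],key=cv2.contourArea)[:,0]
    print(c,n,cn.min(0),cn.max(0),rect(plane(k,cn,.02)))
for n,pt,ps in(("tin",(341,225),(313,231)),("puzz",(370,110),(278,348)),("die",(250,122),(416,331)),("pawnhead",(491,185),(157,275))):
  print(n,tri(ct,pt,cs,ps))
E
```

```text
red top [458 171] [514 237] (array([ 0.4966, -0.3104]), (116.86956787109375, 96.98802185058594), -6.629234313964844)
red scene [129 246] [197 301] (array([ 0.5002, -0.3112]), (118.92049407958984, 97.50005340576172), -6.297264099121094)
yellow top [316 198] [368 260] (array([ 0.4549, -0.0451]), (115.52799224853516, 96.05572509765625), -0.9950637817382812)
yellow scene [285 226] [338 277] (array([ 0.4568, -0.0454]), (117.47565460205078, 96.5042495727539), -1.5412216186523438)
blue top [230  94] [279 152] (array([0.6618, 0.1163]), (113.28044128417969, 92.49835205078125), -0.2084808349609375)
blue scene [380 323] [442 386] (array([0.6662, 0.1148]), (113.0555419921875, 94.12869262695312), -0.6380386352539062)
green top [163 186] [224 256] (array([0.4759, 0.228 ]), (113.18269348144531, 93.12016296386719), 14.885290145874023)
green scene [426 232] [497 291] (array([0.4798, 0.2281]), (116.47700500488281, 96.2547607421875), 14.753342628479004)
tin (array([ 0.4521, -0.0428,  0.0739]), np.float64(0.0006606112020742842))
puzz (array([ 0.6702, -0.0998,  0.0514]), np.float64(0.0015254969869170803))
die (array([0.6482, 0.1204, 0.0631]), np.float64(0.0021258080688573186))
pawnhead (array([ 0.5254, -0.3144,  0.0454]), np.float64(0.00016484995777817896))
```

Emit:
apply_moves --pt "91.8 -0.45 -0.27 -0.15 -0.08" --pt "91.8 -0.914 -0.54 -0.3 -0.163" --pt "91.8 -0.914 -0.54 -0.3 -0.163" --pt "91.8 -0.914 -0.54 -0.3 -0.163"

```text
time_s: 0.6
ee_pos: [0.2239, 0.5686, 0.2505]
orientation: [-0.0, 0.0, 1.0, 0.0]
contact_force: [-0.5, -0.3, 0.7]
grip_width: 0.0918
gripper_force: 0.0
```

Emit:
apply_moves --pt "91.8 -0.5 -0.5 0 0" --pt "91.8 -1 -1 0 0" --pt "91.8 -1 -1 0 0"

```text
time_s: 0.98
ee_pos: [0.3079, 0.4854, 0.2499]
orientation: [0.001, 0.003, 1.0, -0.001]
contact_force: [0.1, 0.1, -0.4]
grip_width: 0.0917
gripper_force: 0.0
```

Emit:
apply_moves --pt "91.8 -0.5 -0.5 0 0" --pt "91.8 -1 -1 0 0" --pt "91.8 -1 -1 0 0"

```text
time_s: 1.35
ee_pos: [0.3872, 0.4059, 0.2501]
orientation: [0.0, 0.003, 1.0, -0.001]
contact_force: [-0.8, 0.2, -0.5]
grip_width: 0.0919
gripper_force: 0.0
```

Emit:
apply_moves --pt "91.8 -0.5 -0.5 0 0" --pt "91.8 -1 -1 0 0" --pt "91.8 -1 -1 0 0"

```text
time_s: 1.72
ee_pos: [0.4669, 0.3262, 0.2501]
orientation: [0.0, 0.003, 1.0, -0.001]
contact_force: [-0.1, 0.3, -0.5]
grip_width: 0.0915
gripper_force: 0.0
```

Emit:
apply_moves --pt "91.8 -0.5 -0.5 0 0" --pt "91.8 -1 -1 0 0" --pt "91.8 -1 -1 0 0"

```text
time_s: 2.1
ee_pos: [0.5467, 0.2463, 0.25]
orientation: [0.0, 0.003, 1.0, -0.001]
contact_force: [-0.1, 0.2, 0.0]
grip_width: 0.0918
gripper_force: 0.0
```

Emit:
apply_moves --pt "91.8 -0.3 -0.5 0 0" --pt "91.8 -0.3 -0.9 0 0" --pt "91.8 -0.3 -0.9 0 0" --pt "91.8 -0.3 -0.9 0 0"

```text
time_s: 2.6
ee_pos: [0.5672, 0.1802, 0.2506]
orientation: [-0.0, -0.002, 1.0, 0.001]
contact_force: [0.7, 0.8, -0.3]
grip_width: 0.0921
gripper_force: 0.0
```

Run:
```python
from h import *
s=arm.state();print(s["time_s"],s["ee_pos"],s["orientation"],s["joint_pos"])
c=cam("wrist");im=arm.grab_frame("wrist");cv2.imwrite("pics/w1.png",im)
import pickle;pickle.dump(c,open("w1.pkl","wb"))
```

```text
2.6 [0.5672 0.1802 0.2506] [-0.0003 -0.0019  1.      0.0009] [-0.1332  0.3617 -0.279   1.6724  0.1062  1.1225  1.1335]
```

View pics/w1.png

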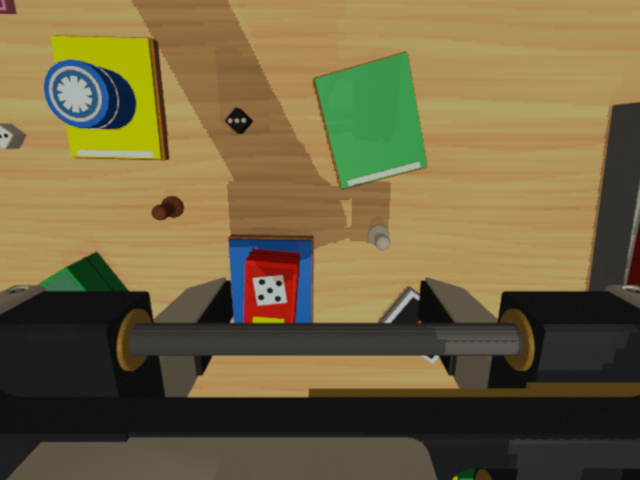

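The wrist view shows the yellow stand with the tin (105,95), the green stand (370,120) and the blue stand with the red game (271,285). The gripper hides the lower half, so I'll look from further out, with two views.

Emit:
apply_moves --pt "91.8 -0.5 -0.5 0 0" --pt "91.8 -1 -0.5 0 0" --pt "91.8 -1 -0.5 0 0"

```text
time_s: 3.02
ee_pos: [0.6499, 0.1381, 0.2498]
orientation: [0.0, -0.0, 1.0, 0.001]
contact_force: [-1.1, -0.1, -1.2]
grip_width: 0.0917
gripper_force: 0.0
```

Emit:
apply_moves --pt "91.8 -0.5 -0.5 0 0" --pt "91.8 -1 -0.5 0 0" --pt "91.8 -1 -0.5 0 0" --pt "91.8 -1 -0.5 0 0" --pt "91.8 -1 -0.5 0 0"

```text
time_s: 3.65
ee_pos: [0.7271, 0.0986, 0.2512]
orientation: [-0.0, -0.001, 1.0, 0.0]
contact_force: [0.2, -0.3, -0.2]
grip_width: 0.0921
gripper_force: 0.0
```

```bash
cat > snap.py <<'E'
import sys,pickle
from h import *
s=arm.state();print(s["time_s"],s["ee_pos"],s["orientation"],s["joint_pos"])
n=sys.argv[1];c=cam("wrist");im=arm.grab_frame("wrist");cv2.imwrite(f"pics/{n}.png",im)
pickle.dump(c,open(n+".pkl","wb"))
E
python3 snap.py w2
```

```text
3.65 [0.7271 0.0986 0.2512] [-0.0002 -0.0014  1.      0.0004] [-0.0371  0.6128 -0.2186  1.2822  0.1306  1.2605  1.3165]
```

Emit:
apply_moves --pt "91.8 0 -0.5 0 0" --pt "91.8 0 -1 0 0" --pt "91.8 0 -1 0 0" --pt "91.8 0 -1 0 0" --pt "91.8 0 -1 0 0"

```text
time_s: 4.32
ee_pos: [0.7281, 0.019, 0.251]
orientation: [0.0, -0.001, 1.0, 0.001]
contact_force: [-0.3, -0.1, 1.1]
grip_width: 0.0918
gripper_force: 0.0
```

```bash
python3 snap.py w3; python3 -c "
import cv2,numpy as np
a=cv2.imread('pics/w2.png')[:300];b=cv2.imread('pics/w3.png')[:300]
cv2.imwrite('pics/w23.png',np.vstack([a,b]))"
```

```text
4.325 [0.7281 0.019  0.251 ] [ 0.0001 -0.0014  1.      0.0006] [ 0.0667  0.6011 -0.2078  1.3005  0.1219  1.2519  1.4297]
```

View pics/w23.png

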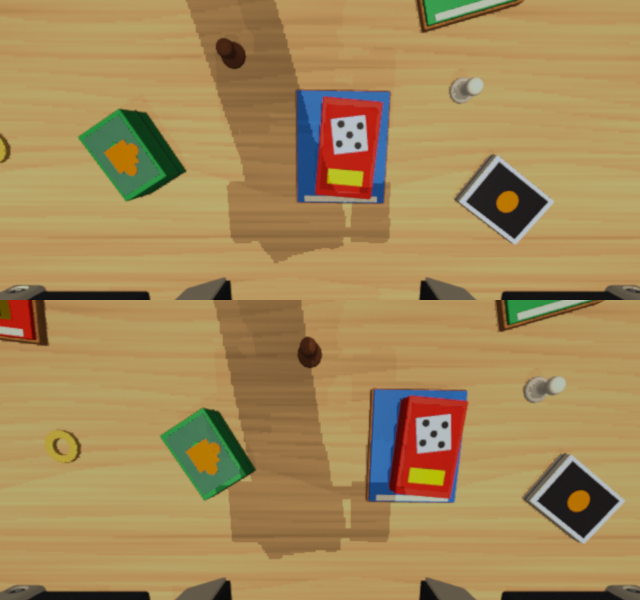

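Two close views. In the first, the red game (348,147) sits on the blue stand (343,147) and the green game is at (125,150). In the second they are at (432,145), (418,145) and (205,153). The lid designs match the description: die with yellow bar, and orange puzzle piece.

```bash
cat >> h.py <<'E'
import pickle
def load(n):return cv2.imread(f"pics/{n}.png"),pickle.load(open(n+".pkl","rb"))
def hull(im,c,p,rad,**k):
    """convex hull of the colour's pieces near pixel p (gripper rows excluded)"""
    m=mask(im,c,**k);w=np.zeros_like(m);cv2.circle(w,tuple(int(v) for v in p),rad,1,-1);w[282:]=0
    m=cv2.morphologyEx(m*w,cv2.MORPH_OPEN,np.ones((3,3)))
    cs=[x for x in cv2.findContours(m,0,1)[0] if cv2.contourArea(x)>40]
    return cv2.convexHull(np.vstack(cs))[:,0] if cs else None
def quad(h):
    b=cv2.boxPoints(cv2.minAreaRect(h.astype(np.float32)));return np.array(sorted(b.tolist(),key=lambda q:np.arctan2(*(np.array(q)-b.mean(0))[::-1])))
def centroid(m):
    M=cv2.moments(m,True);return (M["m10"]/M["m00"],M["m01"]/M["m00"])
def roi(m,p,r):
    w=np.zeros_like(m);cv2.circle(w,tuple(int(v) for v in p),r,1,-1);return m*w
E
python3 - <<'E'
from h import *
A,ca=load("w2");B,cb=load("w3")
for im,ps in((A,[(365,190),(318,125),(150,180),(105,135)]),(B,[(450,180),(380,150),(190,140),(400,100)])):
  print([cv2.cvtColor(im,cv2.COLOR_BGR2HSV)[y,x] for x,y in ps])
def white(im,p,r):
  h,s,v=cv2.split(cv2.cvtColor(im,cv2.COLOR_BGR2HSV));return roi(((s<70)&(v>120)).astype(np.uint8),p,r)
# heights
orange=lambda im,p:roi(cv2.inRange(cv2.cvtColor(im,cv2.COLOR_BGR2HSV),(5,180,120),(20,255,255))//255,p,35)
print("puzzle",tri(ca,centroid(orange(A,(122,157))),cb,centroid(orange(B,(205,155)))))
y=lambda im,p:centroid(roi(mask(im,"yellow"),p,25))
print("bar",tri(ca,y(A,(345,177)),cb,y(B,(427,177))))
st=lambda im,x,y:centroid(white(im[y-12:y+12,x-60:x+60],(60,12),60))
a=st(A,340,198);b=st(B,412,198)
print("strip",tri(ca,(a[0]+280,a[1]+186),cb,(b[0]+352,b[1]+186)))
for n,im,c,pr,pb,pg in(("A",A,ca,(348,147),(343,147),(125,155)),("B",B,cb,(432,145),(418,145),(205,153))):
  for v in(120,150,170):
    h=hull(im,"red",pr,62,vmin=v);print(n,"red",v,rect(plane(c,h,.06)))
  h=hull(im,"blue",pb,75,vmin=30);print(n,"blue",quad(h).round(),rect(plane(c,h,.02)))
  for v in(60,85,100):
    h=hull(im,"green",pg,62,vmin=v,smin=80)
    if h is not None:print(n,"green",v,rect(plane(c,h,.055)))
E
```

```text
[array([  2, 231, 139], dtype=uint8), array([106, 177, 161], dtype=uint8), array([ 67, 160, 142], dtype=uint8), array([ 70, 109, 119], dtype=uint8)]
[array([  2, 224, 179], dtype=uint8), array([106, 174, 174], dtype=uint8), array([ 71, 111, 122], dtype=uint8), array([119, 115, 102], dtype=uint8)]
puzzle (array([ 0.6717, -0.0981,  0.056 ]), np.float64(7.858986125194715e-05))
bar (array([0.6898, 0.118 , 0.0614]), np.float64(8.980462136745336e-05))
strip (array([0.7156, 0.1106, 0.0389]), np.float64(8.552583305911687e-05))
A red 120 (array([0.6641, 0.12  ]), (90.88065338134766, 54.98627853393555), -4.9128265380859375)
A red 150 (array([0.6641, 0.1202]), (90.87344360351562, 54.59390640258789), -4.9279632568359375)
A red 170 (array([0.6633, 0.1202]), (88.56310272216797, 54.012550354003906), -4.929290771484375)
A blue [[298.  91.]
 [388.  92.]
 [387. 202.]
 [297. 201.]] (array([0.6645, 0.1165]), (114.3142318725586, 93.97847747802734), -0.7210006713867188)
A green 60 (array([ 0.6711, -0.0979]), (74.95307159423828, 54.473236083984375), 30.364709854125977)
A green 85 (array([ 0.6714, -0.0992])
[... 189 characters left out ...]
1198]), (90.81874084472656, 56.12946701049805), -5.0154571533203125)
B red 150 (array([0.6641, 0.1202]), (90.82559204101562, 55.273860931396484), -5.0469970703125)
B red 170 (array([0.6643, 0.1202]), (90.4201889038086, 54.17607116699219), -5.08514404296875)
B blue [[373.  87.]
 [465.  91.]
 [461. 204.]
 [369. 200.]] (array([0.6645, 0.1154]), (114.2009506225586, 94.28343963623047), -0.852996826171875)
B green 60 (array([ 0.6709, -0.099 ]), (73.40077209472656, 53.25102615356445), 30.26363182067871)
B green 85 (array([ 0.6712, -0.0994]), (73.40077209472656, 52.137046813964844), 30.26363182067871)
B green 100 (array([ 0.6713, -0.0998]), (73.35844421386719, 51.325347900390625), 30.33036231994629)
```

Heights check out: red lid 61 mm, green lid 56 mm. The strip's 39 mm comes from a partly hidden strip, so I'll measure stand height again where it is unobstructed. Now reaching for the red game.

Emit:
apply_moves --pt "91.8 0.4 0.5 0.3 0" --pt "91.8 0.8 1 0.7 0" --pt "91.8 0.8 1 0.7 0" --pt "91.8 0.8 1 0.7 0"

```text
time_s: 4.88
ee_pos: [0.6646, 0.0975, 0.195]
orientation: [0.0, -0.001, 1.0, -0.0]
contact_force: [0.3, -0.6, -0.5]
grip_width: 0.0917
gripper_force: 0.0
```

Emit:
apply_moves --pt "91.8 0 0.26 0.4 0.056" --pt "91.8 0 0.26 0.8 0.056" --pt "91.8 0 0.26 0.8 0.056" --pt "91.8 0 0.26 0.8 0.056" --pt "91.8 0 0.26 0.8 0.056"

```text
time_s: 5.5
ee_pos: [0.6661, 0.117, 0.1328]
orientation: [0.002, 0.044, 0.999, 0.0]
contact_force: [0.1, -0.8, -1.1]
grip_width: 0.0914
gripper_force: 0.0
```

```bash
python3 -c "
from h import *
print(pose()); goto(.6641,.1202,.028,-5)"
```

```text
(array([0.6661, 0.117 , 0.1328]), array([[-0.996 ,  0.0888,  0.0034],
       [ 0.0888,  0.9961,  0.0004],
       [-0.0034,  0.0007, -1.    ]]))
shift [0.033 0.037 1.31 ] roll -0.001
```

Emit:
apply_moves --pt "91.8 0.03 0.037 0.3 0" --pt "91.8 0.03 0.037 0.65 0" --pt "91.8 0.03 0.037 0.65 0"

```text
time_s: 5.88
ee_pos: [0.661, 0.12, 0.0776]
orientation: [-0.001, 0.044, 0.999, -0.0]
contact_force: [0.3, 0.5, -0.0]
grip_width: 0.0919
gripper_force: 0.0
```

Emit:
apply_moves --pt "91.8 0 0 0.35 0" --pt "91.8 0 0 0.66 0" --pt "91.8 0 0 0.66 0" --pt "91.8 0 0 0.66 0" --pt "40 0 0 0.66 0" --pt "40 0 0 0.66 0" --pt "40 0 0 0.66 0" --pt "40 0 0 0.66 0" --grip_force 25

```text
time_s: 6.88
ee_pos: [0.6622, 0.1206, 0.026]
orientation: [0.0, 0.044, 0.999, -0.0]
contact_force: [-0.6, -3.4, 0.8]
grip_width: 0.0563
gripper_force: 0.5
```

Emit:
apply_moves --pt "40 0 0 0 0" --pt "40 0 0 0 0"

```text
time_s: 7.12
ee_pos: [0.6622, 0.1206, 0.026]
orientation: [-0.0, 0.044, 0.999, -0.0]
contact_force: [-1.1, -0.8, 2.1]
grip_width: 0.0557
gripper_force: 25.0
```

Emit:
apply_moves --pt "40 0 0 -0.3 0" --pt "40 0 0 -1 0" --pt "40 0 0 -1 0"

```text
time_s: 7.5
ee_pos: [0.6658, 0.1217, 0.1106]
orientation: [0.004, 0.044, 0.999, 0.001]
contact_force: [0.5, 0.3, -3.6]
grip_width: 0.0555
gripper_force: 25.0
```

Emit:
apply_moves --pt "40 -0.5 0 -0.5 0" --pt "40 -1 0.1 -1 0" --pt "40 -1 0.1 -1 0" --pt "40 -1 0.1 -1 0" --pt "40 -1 0.1 -1 0" --pt "40 -1 0.1 -1 0"

```text
time_s: 8.25
ee_pos: [0.7412, 0.1215, 0.1843]
orientation: [-0.001, 0.044, 0.999, -0.0]
contact_force: [0.3, 1.0, -4.1]
grip_width: 0.0557
gripper_force: 25.0
```

```bash
python3 snap.py b1
```

```text
8.25 [0.7412 0.1215 0.1843] [-0.0014  0.0437  0.999  -0.0003] [-0.0801  0.6959 -0.1969  1.2921  0.1365  1.1695  1.1974]
```

Emit:
apply_moves --pt "40 0.5 0.4 0 0" --pt "40 1 0.8 0 0" --pt "40 1 0.8 0 0" --pt "40 1 0.8 0 0" --pt "40 1 0.8 0 0"

```text
time_s: 8.93
ee_pos: [0.6695, 0.1905, 0.1859]
orientation: [0.0, 0.045, 0.999, -0.001]
contact_force: [-1.4, -0.2, -2.8]
grip_width: 0.0555
gripper_force: 25.0
```

```bash
python3 snap.py b2
```

```text
8.925 [0.6695 0.1905 0.1859] [ 0.0003  0.0449  0.999  -0.0005] [-0.1725  0.594  -0.2148  1.4646  0.1357  1.0974  1.0674]
```

Emit:
apply_moves --pt "40 0.5 0.4 0 0" --pt "40 0.9 0.8 0 0" --pt "40 0.9 0.8 0 0" --pt "40 0.9 0.8 0 0" --pt "40 0.9 0.8 0 0"

```text
time_s: 9.6
ee_pos: [0.6038, 0.2602, 0.1858]
orientation: [0.0, 0.045, 0.999, -0.001]
contact_force: [0.8, -0.5, -3.6]
grip_width: 0.0561
gripper_force: 25.0
```

```bash
python3 snap.py b3; python3 -c "
import cv2,numpy as np
L=[cv2.resize(cv2.imread('pics/b%d.png'%i)[:320],(480,240)) for i in(1,2,3)]
cv2.imwrite('pics/b123.png',np.vstack(L)[:600])"
```

```text
9.6 [0.6038 0.2602 0.1858] [ 0.0003  0.0454  0.999  -0.0005] [-0.2801  0.5292 -0.2361  1.5735  0.1375  1.0551  0.927 ]
```

View pics/b123.png

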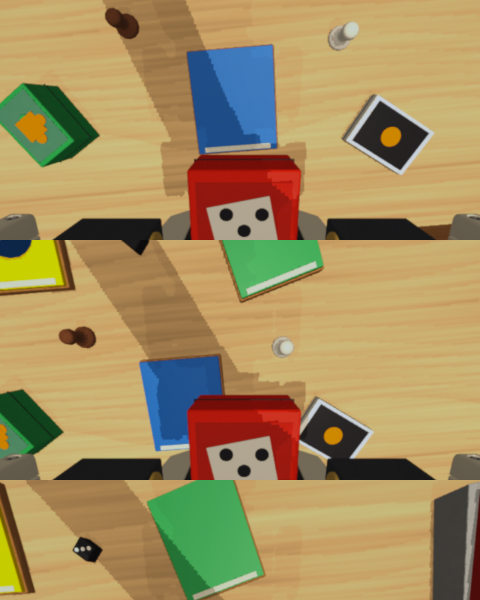

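b1 shows the empty blue stand (233,100 in the half-size panel). b2 and b3 show the green stand and its strip; in b3 it is at about (205,540). The red game is held firmly at the bottom of each.

Run:
```python
from h import *
I={n:load(n) for n in("b1","b2","b3","w1")}
def strip(n,p,r):
    im=I[n][0];h,s,v=cv2.split(cv2.cvtColor(im,cv2.COLOR_BGR2HSV));m=roi(((s<75)&(v>120)).astype(np.uint8),p,r)
    cn=max(cv2.findContours(m,0,1)[0],key=cv2.contourArea);return cv2.minAreaRect(cn)
g2=strip("b2",(375,50),60);g3=strip("b3",(300,140),60);g1=strip("w1",(384,175),50)
print(g2,g3,g1)
print("green strip",tri(I["b2"][1],g2[0],I["b3"][1],g3[0]),tri(I["w1"][1],g1[0],I["b3"][1],g3[0]))
for n,c,p,r in(("b1","blue",(310,130),90),("b3","green",(275,80),105),("w1","green",(370,120),85)):
    for s in(90,120):
        im,k=I[n];h=hull(im,c,p,r,smin=s,vmin=50);print(n,c,s,h.min(0),h.max(0),rect(plane(k,h,.02)),cv2.contourArea((plane(k,h,.02)[:,:2]*1000).astype(np.float32)))
s=arm.state();print(s["ee_pos"]);
```

```text
((375.0690002441406, 50.17240524291992), (8.541979789733887, 100.27547454833984), 68.19859313964844) ((299.75518798828125, 140.3634033203125), (7.969335079193115, 90.60630798339844), 68.96248626708984) ((383.4080810546875, 173.55052185058594), (6.362331390380859, 74.71923065185547), 75.25643920898438)
green strip (array([0.5303, 0.2446, 0.0207]), np.float64(3.211865216370128e-05)) (array([0.5304, 0.2444, 0.0194]), np.float64(0.00028670535046040993))
b1 blue 90 [250  60] [368 204] (array([0.6645, 0.1164]), (114.74517822265625, 94.94474792480469), -0.6616973876953125) 10875.926951088244
b1 blue 120 [250  61] [367 204] (array([0.6645, 0.1164]), (114.44012451171875, 94.42501068115234), -0.6382064819335938) 10746.935414495645
b3 green 90 [197   0] [350 162] (array([0.4786, 0.2303]), (114.98534393310547, 95.28224182128906), 14.96247673034668) 10672.412610772531
b3 green 120 [197   0] [349 162] (array([0.4786, 0.2303]), (114.98534393310547, 95.28224182128906), 14.96247673034668) 10610.32808048022
w1 green 90 [315  53] [426 187] (array([0.4787, 0.2301]), (114.97787475585938, 95.35160064697266), 14.947539329528809) 10931.573183282977
w1 green 120 [315  53] [426 187] (array([0.4787, 0.2301]), (114.97787475585938, 95.31777954101562), 14.947539329528809) 10920.072616730118
[0.6037 0.2604 0.1857]
```

```bash
python3 -c "
from h import *
goto(.4769,.2297,.1,15)"
```

```text
shift [ 1.544 -0.525  1.072] roll -0.224
```

Emit:
apply_moves --pt "40 0.5 -0.25 0 0" --pt "40 1 -0.525 0.2 0" --pt "40 1 -0.525 0.2 0"

```text
time_s: 10.02
ee_pos: [0.5141, 0.2238, 0.1674]
orientation: [-0.004, 0.045, 0.999, -0.002]
contact_force: [0.4, -0.7, -2.8]
grip_width: 0.0558
gripper_force: 25.0
```

Emit:
apply_moves --pt "40 0.3 0 0.3 -0.1" --pt "40 0.544 0 0.85 -0.224" --pt "40 0.544 0 0.85 -0.224" --pt "40 0.544 0 0.85 -0.224" --pt "40 0.544 0 0.85 -0.224" --pt "40 0.544 0 0.85 -0.224"

```text
time_s: 10.78
ee_pos: [0.4773, 0.2318, 0.1032]
orientation: [0.001, -0.131, 0.991, 0.0]
contact_force: [0.1, -0.3, -3.5]
grip_width: 0.0558
gripper_force: 25.0
```

```bash
python3 -c "
from h import *
print(pose());goto(.4769,.2297,.027,15)"
```

```text
(array([0.4773, 0.2318, 0.1032]), array([[-0.9658, -0.2594,  0.0026],
       [-0.2594,  0.9658,  0.001 ],
       [-0.0027,  0.0003, -1.    ]]))
shift [ 0.014 -0.024  0.953] roll 0.0
```

Emit:
apply_moves --pt "40 0.01 -0.024 0.35 0" --pt "40 0.01 -0.024 0.7 0" --pt "40 0.01 -0.024 0.9 0" --pt "40 0.01 -0.024 0.95 0" --pt "40 0.01 -0.024 0.955 0" --pt "40 0.01 -0.024 0.955 0"

```text
time_s: 11.52
ee_pos: [0.4762, 0.2298, 0.0263]
orientation: [0.001, -0.132, 0.991, 0.0]
contact_force: [-0.4, -0.2, -3.4]
grip_width: 0.0557
gripper_force: 25.0
```

Emit:
apply_moves --pt "91.8 0 0 0.005 0" --pt "91.8 0 0 0 0" --pt "91.8 0 0 0 0" --pt "91.8 0 0 0 0"

```text
time_s: 12.02
ee_pos: [0.4755, 0.2294, 0.0257]
orientation: [0.0, -0.132, 0.991, 0.0]
contact_force: [0.6, 0.2, -0.1]
grip_width: 0.0902
gripper_force: 0.0
```

Emit:
apply_moves --pt "91.8 0 0 -0.4 0" --pt "91.8 0 0 -1 0" --pt "91.8 0 0 -1 0" --pt "91.8 0 0 -1 0"

```text
time_s: 12.52
ee_pos: [0.4753, 0.229, 0.1053]
orientation: [0.0, -0.132, 0.991, -0.0]
contact_force: [1.0, -0.6, -0.2]
grip_width: 0.0919
gripper_force: 0.0
```

Emit:
apply_moves --pt "91.8 0 0 -0.4 0.09" --pt "91.8 0 0 -1 0.166" --pt "91.8 0 0 -1 0.166" --pt "91.8 0 0 -1 0.166"

```text
time_s: 13.02
ee_pos: [0.4745, 0.2288, 0.1841]
orientation: [-0.001, -0.002, 1.0, -0.001]
contact_force: [0.2, 0.4, -0.1]
grip_width: 0.0919
gripper_force: 0.0
```

Emit:
apply_moves --pt "91.8 -0.5 -0.5 0 0" --pt "91.8 -1 -1 0 0" --pt "91.8 -1 -1 0 0" --pt "91.8 -1 -1 0 0"

```text
time_s: 13.52
ee_pos: [0.5541, 0.1496, 0.1833]
orientation: [-0.002, -0.002, 1.0, -0.0]
contact_force: [-0.3, 0.1, 0.2]
grip_width: 0.0921
gripper_force: 0.0
```

```bash
python3 snap.py c1
```

```text
13.525 [0.5541 0.1496 0.1833] [-0.0021 -0.0017  1.     -0.0001] [-0.1182  0.3933 -0.2408  1.7899  0.1092  0.9756  1.1711]
```

Emit:
apply_moves --pt "91.8 -0.15 -0.5 0 0" --pt "91.8 -0.3 -1 0 0" --pt "91.8 -0.3 -1 0 0" --pt "91.8 -0.3 -1 0 0"

```text
time_s: 14.08
ee_pos: [0.5789, 0.0717, 0.1851]
orientation: [-0.001, -0.003, 1.0, 0.001]
contact_force: [0.6, -0.2, 0.0]
grip_width: 0.0914
gripper_force: 0.0
```

```bash
python3 snap.py c2
```

```text
14.075 [0.5789 0.0717 0.1851] [-0.0006 -0.0028  1.      0.0005] [-0.0009  0.4029 -0.2125  1.7685  0.0981  0.9816  1.3249]
```

Emit:
apply_moves --pt "91.8 0 -0.5 0 0" --pt "91.8 0 -1 0 0" --pt "91.8 0 -1 0 0" --pt "91.8 0 -1 0 0" --pt "91.8 0 -1 0 0"

```text
time_s: 14.75
ee_pos: [0.5802, -0.0078, 0.1855]
orientation: [-0.0, -0.003, 1.0, 0.001]
contact_force: [-0.3, -0.3, -0.3]
grip_width: 0.0917
gripper_force: 0.0
```

```bash
python3 snap.py c3; python3 -c "
import cv2,numpy as np
L=[cv2.resize(cv2.imread('pics/c%d.png'%i)[:320],(400,200)) for i in(1,2,3)]
cv2.imwrite('pics/c123.png',np.vstack(L))"
```

```text
14.75 [ 0.5802 -0.0078  0.1855] [-0.     -0.0034  1.      0.0005] [ 0.1157  0.3946 -0.1867  1.7776  0.0849  0.9772  1.4731]
```

View pics/c123.png

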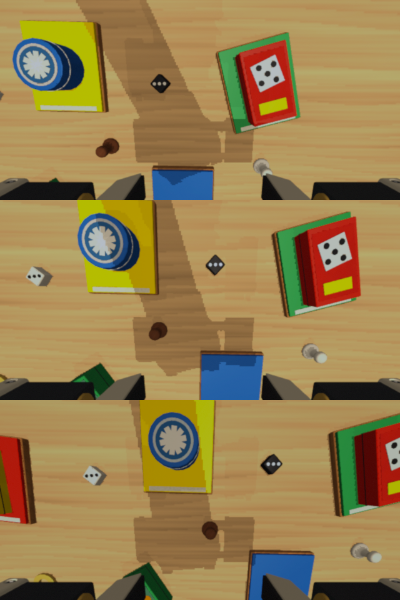

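Panels, at 0.625 scale: the red game rests on the green stand (270,80 in c1), the blue stand is free, and the tin sits on the yellow stand (star at (36,65) in c1, (102,240) in c2, (173,440) in c3).

Run:
```python
from h import *
I={n:load(n) for n in("c1","c2","c3")}
P={}
for n,p in(("c1",(58,104)),("c2",(165,65)),("c3",(278,63))):
    im,k=I[n];h,s,v=cv2.split(cv2.cvtColor(im,cv2.COLOR_BGR2HSV))
    m=roi(((s<120)&(v>90)&((h>85)|(s<45))).astype(np.uint8),p,52)
    if n=="c3":cv2.imwrite("pics/m.png",np.hstack([m[:160,180:380]*255,v[:160,180:380]]))
    st=roi(m,p,20);M=centroid(st);P[n]=(M,k)
    q=cv2.convexHull(np.vstack([c for c in cv2.findContours(m,0,1)[0] if cv2.contourArea(c)>8]))[:,0]
    w=(plane(k,q,.07)[:,:2]*1000).astype(np.float32)
    print(n,"star",M,plane(k,M,.07)[0],"ring",cv2.minEnclosingCircle(w))
    bh=hull(im,"yellow",p if n!="c1" else (100,105),95,smin=100,vmin=60)
    print("  yellow",bh.min(0),bh.max(0),rect(plane(k,bh,.02)))
print(tri(*P["c1"][::-1],*P["c3"][::-1]),tri(*P["c2"][::-1],*P["c3"][::-1]))
# red on green check
im,k=I["c1"];h=hull(im,"red",(425,125),75,vmin=150);print("red",rect(plane(k,h,.06)))
bh=hull(im,"green",(415,130),95,smin=100,vmin=50);print("green",rect(plane(k,bh,.02)))
goto(.4525,-.0435,.15,180)
```

```text
c1 star (58.04237978810106, 103.9282803585982) [ 0.4564 -0.0435  0.07  ] ring ((454.74139404296875, -35.799896240234375), 30.646360397338867)
  yellow [ 6 32] [188 179] (array([ 0.4563, -0.0479]), (157.08526611328125, 117.03564453125), 89.02249145507812)
c2 star (161.52173913043478, 66.49498327759197) [ 0.4567 -0.0442  0.07  ] ring ((456.2026672363281, -42.695648193359375), 23.464702606201172)
  yellow [72  0] [247 147] (array([ 0.4566, -0.0683]), (148.84568786621094, 113.29117584228516), -89.67316797375679)
c3 star (279.60696517412936, 62.12189054726368) [ 0.4548 -0.0404  0.07  ] ring ((456.2469482421875, -42.60581970214844), 23.42121124267578)
  yellow [185   0] [372 145] (array([ 0.4566, -0.048 ]), (157.29541015625, 111.6956787109375), -89.60610806941986)
(array([ 0.4564, -0.0396,  0.0757]), np.float64(0.0010151749820111009)) (array([ 0.4581, -0.0388,  0.0831]), np.float64(0.0017465378224273294))
red (array([0.4783, 0.2299]), (90.51127624511719, 54.39114761352539), 15.067938804626465)
green (array([0.4786, 0.2299]), (115.01271057128906, 95.53829193115234), 14.922013282775879)
shift [ 1.599 -0.433  0.444] roll 0.004
```

Emit:
apply_moves --pt "91.8 0.5 -0.2 0.1 0" --pt "91.8 1 -0.436 0.3 0" --pt "91.8 1 -0.436 0.3 0"

```text
time_s: 15.18
ee_pos: [0.4959, -0.0463, 0.1599]
orientation: [-0.003, -0.001, 1.0, -0.0]
contact_force: [1.8, 0.3, -0.1]
grip_width: 0.0916
gripper_force: 0.0
```

Emit:
apply_moves --pt "91.8 0.3 0 0.3 0" --pt "91.8 0.55 0 0.6 0" --pt "91.8 0.55 0 0.6 0" --pt "91.8 0.55 0 0.6 0" --pt "91.8 0.55 0 0.6 0"

```text
time_s: 15.8
ee_pos: [0.4586, -0.0453, 0.1147]
orientation: [0.001, -0.002, 1.0, -0.0]
contact_force: [0.5, 0.1, 0.0]
grip_width: 0.0917
gripper_force: 0.0
```

```bash
python3 -c "
from h import *
print(pose()[0]);goto(.4562,-.0427,.031,180)"
```

```text
[ 0.4586 -0.0453  0.1147]
shift [0.033 0.033 1.046] roll 0.003
```

Emit:
apply_moves --pt "91.8 0.03 0.033 0.4 0" --pt "91.8 0.03 0.033 0.8 0" --pt "91.8 0.03 0.033 1 0" --pt "91.8 0.03 0.033 1 0" --pt "91.8 0.03 0.033 1 0" --pt "40 0.03 0.033 1 0" --pt "40 0.03 0.033 1 0" --pt "40 0.03 0.033 1 0"

```text
time_s: 16.8
ee_pos: [0.4542, -0.043, 0.0339]
orientation: [0.0, -0.002, 1.0, -0.0]
contact_force: [-0.2, 0.2, -0.5]
grip_width: 0.0668
gripper_force: 0.0
```

Emit:
apply_moves --pt "40 0 0 0 0" --pt "40 0 0 0 0" --pt "40 0 0 0 0"

```text
time_s: 17.18
ee_pos: [0.4541, -0.043, 0.0337]
orientation: [0.0, -0.002, 1.0, -0.0]
contact_force: [-1.2, 0.5, 4.6]
grip_width: 0.0574
gripper_force: 25.0
```

Emit:
apply_moves --pt "40 0 0 -0.4 0" --pt "40 0 0 -1 0" --pt "40 0 0 -1 0" --pt "40 0 0 -1 0"

```text
time_s: 17.68
ee_pos: [0.4533, -0.043, 0.1129]
orientation: [-0.0, -0.002, 1.0, -0.0]
contact_force: [-0.6, 0.7, -1.8]
grip_width: 0.0577
gripper_force: 25.0
```

Emit:
apply_moves --pt "40 -0.5 0.35 -0.2 0" --pt "40 -1 0.7 -0.2 0" --pt "40 -1 0.7 -0.2 0" --pt "40 -1 0.7 -0.2 0"

```text
time_s: 18.18
ee_pos: [0.5318, 0.0131, 0.1273]
orientation: [-0.002, -0.002, 1.0, -0.0]
contact_force: [0.6, -0.5, -2.6]
grip_width: 0.0576
gripper_force: 25.0
```

Emit:
apply_moves --pt "40 -0.5 0.35 0 0" --pt "40 -1 0.7 0 0" --pt "40 -1 0.7 0 0" --pt "40 -1 0.7 0 0"

```text
time_s: 18.68
ee_pos: [0.6116, 0.0681, 0.128]
orientation: [-0.002, -0.001, 1.0, -0.001]
contact_force: [-0.5, -0.1, -1.8]
grip_width: 0.0577
gripper_force: 25.0
```

Emit:
apply_moves --pt "40 -0.3 0.3 0.2 0" --pt "40 -0.6 0.59 0.2 0" --pt "40 -0.6 0.59 0.2 0" --pt "40 -0.6 0.59 0.2 0" --pt "40 -0.6 0.59 0.2 0"

```text
time_s: 19.3
ee_pos: [0.6605, 0.1148, 0.1134]
orientation: [-0.001, -0.001, 1.0, -0.001]
contact_force: [-0.2, 0.1, -1.7]
grip_width: 0.0573
gripper_force: 25.0
```

```bash
python3 -c "
from h import *
print(pose()[0]);goto(.6624,.1164,.0345,180)"
```

```text
[0.6605 0.1148 0.1134]
shift [-0.025  0.022  0.986] roll 0.001
```

Emit:
apply_moves --pt "40 -0.025 0.022 0.4 0" --pt "40 -0.025 0.022 0.75 0" --pt "40 -0.025 0.022 0.93 0" --pt "40 -0.025 0.022 0.985 0" --pt "40 -0.025 0.022 0.985 0" --pt "40 -0.025 0.022 0.985 0"

```text
time_s: 20.05
ee_pos: [0.6644, 0.1189, 0.036]
orientation: [0.001, -0.002, 1.0, 0.0]
contact_force: [-0.1, -0.1, -1.3]
grip_width: 0.0575
gripper_force: 25.0
```

```bash
python3 -c "
from h import *
goto(.6624,.1164,.0337,180);print(arm.state()['contact_force'])"
```

```text
shift [ 0.025 -0.031  0.029] roll 0.002
[-0.1243 -0.1285 -1.3384]
```

Emit:
apply_moves --pt "40 0.025 -0.031 0.01 0" --pt "40 0.025 -0.031 0.022 0" --pt "40 0.025 -0.031 0.022 0" --pt "40 0.025 -0.031 0.022 0"

```text
time_s: 20.55
ee_pos: [0.6616, 0.1157, 0.0338]
orientation: [0.0, -0.002, 1.0, -0.0]
contact_force: [-3.2, -2.4, 5.7]
grip_width: 0.0574
gripper_force: 25.0
```

```bash
python3 -c "
from h import *
goto(.6624,.1164,.0337,180);print(arm.state()['contact_force'])"
```

```text
shift [-0.01   0.009  0.001] roll 0.002
[-3.2007 -2.3548  5.7077]
```

Emit:
apply_moves --pt "91.8 0 0 0 0" --pt "91.8 0 0 0 0" --pt "91.8 0 0 0 0" --pt "91.8 0 0 0 0"

```text
time_s: 21.05
ee_pos: [0.6614, 0.1163, 0.0328]
orientation: [-0.0, -0.002, 1.0, 0.0]
contact_force: [-0.3, -0.5, -0.5]
grip_width: 0.0903
gripper_force: 0.0
```

Emit:
apply_moves --pt "91.8 0 0 -0.4 0" --pt "91.8 0 0 -1 0" --pt "91.8 0 0 -1 0" --pt "91.8 0 0 -1 0"

```text
time_s: 21.55
ee_pos: [0.6612, 0.1161, 0.1128]
orientation: [-0.0, -0.002, 1.0, -0.0]
contact_force: [-0.3, -0.2, -0.4]
grip_width: 0.0919
gripper_force: 0.0
```

Emit:
apply_moves --pt "91.8 0.5 -0.5 -0.95 0" --pt "91.8 1 -1 -0.95 0" --pt "91.8 1 -1 -0.95 0" --pt "91.8 1 -1 -0.95 0"

```text
time_s: 22.05
ee_pos: [0.5809, 0.0348, 0.1883]
orientation: [-0.001, -0.001, 1.0, -0.0]
contact_force: [-0.2, 0.7, -0.2]
grip_width: 0.0921
gripper_force: 0.0
```

```bash
python3 snap.py d0
```

```text
22.05 [0.5809 0.0348 0.1883] [-0.0005 -0.0007  1.     -0.0002] [ 0.0584  0.3966 -0.2083  1.7692  0.0961  0.9868  1.3849]
```

Emit:
apply_moves --pt "91.8 0 -0.5 0 0" --pt "91.8 0 -1 0 0" --pt "91.8 0 -1 0 0" --pt "91.8 0 -1 0 0" --pt "91.8 0 -1 0 0"

```text
time_s: 22.72
ee_pos: [0.5822, -0.0415, 0.1883]
orientation: [-0.0, -0.003, 1.0, 0.001]
contact_force: [-1.3, -1.0, 1.1]
grip_width: 0.092
gripper_force: 0.0
```

```bash
python3 snap.py d1
```

```text
22.725 [ 0.5822 -0.0415  0.1883] [-0.0004 -0.0033  1.      0.0006] [ 0.171   0.3975 -0.1837  1.7659  0.0833  0.9866  1.5327]
```

Emit:
apply_moves --pt "91.8 -0.25 -0.5 0 0" --pt "91.8 -0.5 -1 0 0" --pt "91.8 -0.5 -1 0 0"

```text
time_s: 23.15
ee_pos: [0.6231, -0.1279, 0.1887]
orientation: [0.0, 0.001, 1.0, -0.001]
contact_force: [-0.3, 0.7, 0.0]
grip_width: 0.092
gripper_force: 0.0
```

Emit:
apply_moves --pt "91.8 0 -0.5 0 0" --pt "91.8 0 -1 0 0" --pt "91.8 0 -1 0 0"

```text
time_s: 23.52
ee_pos: [0.6217, -0.2074, 0.1887]
orientation: [-0.0, 0.001, 1.0, -0.001]
contact_force: [-0.8, -0.4, 0.5]
grip_width: 0.0917
gripper_force: 0.0
```

Emit:
apply_moves --pt "91.8 0 -0.4 0 0" --pt "91.8 0 -0.6 0 0" --pt "91.8 0 -0.6 0 0" --pt "91.8 0 -0.6 0 0" --pt "91.8 0 -0.6 0 0"

```text
time_s: 24.15
ee_pos: [0.6231, -0.25, 0.189]
orientation: [0.0, -0.003, 1.0, 0.0]
contact_force: [0.7, -0.2, -0.4]
grip_width: 0.0921
gripper_force: 0.0
```

```bash
python3 snap.py d2
```

```text
24.15 [ 0.6231 -0.25    0.189 ] [ 0.0001 -0.0027  1.      0.0005] [ 0.4267  0.5417 -0.1207  1.5351  0.0698  1.0693  1.8657]
```

Emit:
apply_moves --pt "91.8 0 -0.5 0 0" --pt "91.8 0 -1 0 0" --pt "91.8 0 -1 0 0" --pt "91.8 0 -1 0 0" --pt "91.8 0 -1 0 0"

```text
time_s: 24.82
ee_pos: [0.6236, -0.3296, 0.189]
orientation: [0.0, -0.003, 1.0, 0.001]
contact_force: [-0.7, 1.2, 0.0]
grip_width: 0.0918
gripper_force: 0.0
```

```bash
python3 snap.py d3; python3 -c "
import cv2,numpy as np
L=[cv2.resize(cv2.imread('pics/d%d.png'%i)[:320],(400,200)) for i in(0,1,2,3)]
cv2.imwrite('pics/d4.png',np.vstack([np.hstack(L[:2]),np.hstack(L[2:])]))"
```

```text
24.825 [ 0.6236 -0.3296  0.189 ] [ 0.0001 -0.003   1.      0.0007] [ 0.5177  0.6007 -0.1041  1.4366  0.0642  1.108   1.9796]
```

View pics/d4.png

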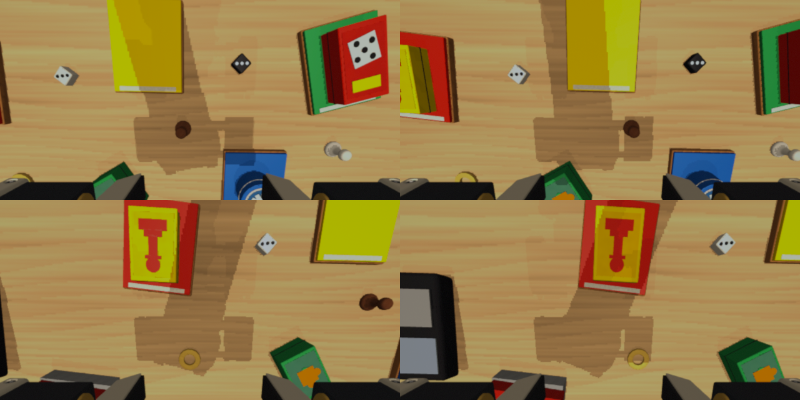

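d0 and d1 show the yellow stand empty but cut off at the picture's top. d2 and d3 show the yellow game with its red pawn on the red stand (lid at (153,245) and (617,245)).

Run:
```python
from h import *
I={n:load(n) for n in("w1","d0","d1","d2","d3")}
H["yellow"]=(25,36)
for n,p in(("w1",(110,100)),("d0",(240,60)),("d1",(265,60))):
    im,k=I[n];bh=hull(im,"yellow",p,95,smin=190,vmin=60)
    print(n,bh.min(0),bh.max(0),rect(plane(k,bh,.02)))
S={}
for n,p in(("d0",(240,142)),("d1",(322,142)),("w1",(115,155)),("d2",(255,143)),("d3",(340,142))):
    im,k=I[n];h,s,v=cv2.split(cv2.cvtColor(im,cv2.COLOR_BGR2HSV));m=roi(((s<90)&(v>110)).astype(np.uint8),p,62)
    r=cv2.minAreaRect(max(cv2.findContours(m,0,1)[0],key=cv2.contourArea));S[n]=(k,r[0])
    b=plane(k,cv2.boxPoints(r),.02);print(n,"strip",r,rect(b))
print("h yellow",tri(*S["d0"],*S["d1"]),"h red",tri(*S["d2"],*S["d3"]))
Q={}
for n,p in(("d2",(245,70)),("d3",(347,70))):
    im,k=I[n]
    for v in(110,150):
        bh=hull(im,"yellow",p,70,smin=170,vmin=v);print(n,"game",bh.min(0),bh.max(0),rect(plane(k,bh,.052)))
    Q[n]=(k,cv2.minAreaRect(bh)[0])
    rh=hull(im,"red",p,90,vmin=60);print(n,"redstand",rh.min(0),rh.max(0),rect(plane(k,rh,.02)))
print("lid",tri(*Q["d2"],*Q["d3"]))
```

```text
w1 [51 36] [160 158] (array([ 0.4562, -0.0427]), (115.4699478149414, 96.6719741821289), -1.1807098388671875)
d0 [171   0] [289 143] (array([ 0.4548, -0.0435]), (111.15960693359375, 94.72882080078125), -1.1624374389648438)
d1 [267   0] [359 142] (array([ 0.4567, -0.0521]), (110.92462921142578, 77.7577133178711), -0.39250946044921875)
d0 strip ((235.50869750976562, 141.4180450439453), (89.07962799072266, 6.432119369506836), 0.8550973534584045) (array([ 0.5099, -0.0452]), (79.83507537841797, 5.539225101470947), 89.2323226928711)
d1 strip ((322.0089111328125, 139.7459259033203), (88.22640228271484, 6.6800994873046875), 2.009553909301758) (array([ 0.5097, -0.0443]), (78.8318099975586, 5.737031936645508), 88.41814422607422)
w1 strip ((114.49603271484375, 153.1665802001953), (75.1215591430664, 5.974497318267822), 1.3639274835586548) (array([ 0.5098, -0.045 ]), (81.10785675048828, 6.251357555389404), 88.86141967773438)
d2 strip ((249.45474243164062, 140.373291015625), (90.03794860839844, 7.189798831939697), 6.911227226257324) (array([ 0.5516, -0.3176]), (80.21851348876953, 6.255363464355469)
[... 462 characters left out ...]
28503418), -2.872283935546875)
d2 game [206  10] [282 130] (array([ 0.5015, -0.312 ]), (83.00027465820312, 56.711856842041016), -2.872283935546875)
d2 redstand [197   0] [316 143] (array([ 0.4984, -0.3107]), (115.4763412475586, 95.24955749511719), -6.4818572998046875)
d3 game [311   9] [389 130] (array([ 0.5014, -0.3124]), (82.68391418457031, 56.22902297973633), -2.7685470581054688)
d3 game [311   9] [389 130] (array([ 0.5013, -0.3125]), (82.56019592285156, 56.28310012817383), -2.8906631469726562)
d3 redstand [286   0] [414 150] (array([ 0.4983, -0.3111]), (115.41107177734375, 95.44135284423828), -6.335914611816406)
lid (array([ 0.4993, -0.3126,  0.0506]), np.float64(0.00024912721642136794))
```

Emit:
apply_moves --pt "91.8 0.5 0.1 0.2 0" --pt "91.8 1 0.1 0.5 0" --pt "91.8 1 0.1 0.5 0"

```text
time_s: 25.25
ee_pos: [0.5377, -0.3231, 0.1465]
orientation: [-0.004, -0.001, 1.0, 0.001]
contact_force: [-0.0, -0.7, 0.4]
grip_width: 0.0917
gripper_force: 0.0
```

Emit:
apply_moves --pt "91.8 0.3 0.116 0.3 0.032" --pt "91.8 0.53 0.116 0.65 0.032" --pt "91.8 0.53 0.116 0.65 0.032" --pt "91.8 0.53 0.116 0.65 0.032" --pt "91.8 0.53 0.116 0.65 0.032"

```text
time_s: 25.88
ee_pos: [0.5029, -0.3153, 0.0985]
orientation: [0.002, 0.023, 1.0, -0.001]
contact_force: [0.3, -0.4, -0.4]
grip_width: 0.0919
gripper_force: 0.0
```

```bash
python3 -c "
from h import *
print(pose()[0]);goto(.5014,-.3123,.026,-2.85)"
```

```text
[ 0.5029 -0.3153  0.0985]
shift [0.023 0.038 0.907] roll 0.003
```

Emit:
apply_moves --pt "91.8 0.02 0.03 0.4 0.003" --pt "91.8 0.02 0.03 0.75 0.003" --pt "91.8 0.02 0.03 0.9 0.003" --pt "91.8 0.02 0.03 0.9 0.003" --pt "91.8 0.02 0.03 0.9 0.003" --pt "40 0.02 0.03 0.9 0.003" --pt "40 0.02 0.03 0.9 0.003" --pt "40 0.02 0.03 0.9 0.003"

```text
time_s: 26.88
ee_pos: [0.4992, -0.3127, 0.0253]
orientation: [0.0, 0.026, 1.0, -0.0]
contact_force: [-0.8, -0.6, -0.5]
grip_width: 0.0664
gripper_force: 0.0
```

Emit:
apply_moves --pt "40 0 0 0 0" --pt "40 0 0 0 0" --pt "40 0 0 0 0"

```text
time_s: 27.25
ee_pos: [0.499, -0.3126, 0.0251]
orientation: [0.0, 0.026, 1.0, -0.0]
contact_force: [-0.4, 1.1, 1.8]
grip_width: 0.058
gripper_force: 25.0
```

Emit:
apply_moves --pt "40 0 0 -0.4 0" --pt "40 0 0 -1 0" --pt "40 0 0 -1 0" --pt "40 0 0 -1 0"

```text
time_s: 27.75
ee_pos: [0.4983, -0.3123, 0.1043]
orientation: [-0.001, 0.026, 1.0, 0.0]
contact_force: [-0.1, -0.1, -2.6]
grip_width: 0.0577
gripper_force: 25.0
```

Emit:
apply_moves --pt "40 0.2 0.5 -0.2 -0.019" --pt "40 0.2 1 -0.2 -0.019" --pt "40 0.2 1 -0.2 -0.019"

```text
time_s: 28.12
ee_pos: [0.4863, -0.227, 0.1192]
orientation: [-0.002, 0.008, 1.0, 0.002]
contact_force: [-0.0, -1.8, -1.4]
grip_width: 0.0583
gripper_force: 25.0
```

Emit:
apply_moves --pt "40 0.2 0.5 0 0" --pt "40 0.2 1 0 0" --pt "40 0.2 1 0 0"

```text
time_s: 28.5
ee_pos: [0.4719, -0.1482, 0.1196]
orientation: [-0.001, 0.008, 1.0, 0.001]
contact_force: [0.7, -0.6, -2.3]
grip_width: 0.0576
gripper_force: 25.0
```

Emit:
apply_moves --pt "40 0.2 0.5 0 0" --pt "40 0.2 1 0 0" --pt "40 0.2 1 0 0" --pt "40 0.2 1 0 0" --pt "40 0.2 1 0 0"

```text
time_s: 29.12
ee_pos: [0.4585, -0.0729, 0.1205]
orientation: [-0.0, 0.012, 1.0, -0.0]
contact_force: [-0.4, 0.4, -1.6]
grip_width: 0.058
gripper_force: 25.0
```

```bash
python3 -c "
from h import *
print(pose()[0]);goto(.4539,-.0435,.1,-1.17)"
```

```text
[ 0.4585 -0.0729  0.1205]
shift [0.066 0.366 0.257] roll -0.002
```

Emit:
apply_moves --pt "40 0.06 0.3 0.2 -0.002" --pt "40 0.066 0.366 0.7 -0.002" --pt "40 0.066 0.366 0.95 -0.002" --pt "40 0.066 0.366 0.95 -0.002" --pt "40 0.066 0.366 0.95 -0.002"

```text
time_s: 29.75
ee_pos: [0.4547, -0.0426, 0.0455]
orientation: [0.0, 0.01, 1.0, -0.0]
contact_force: [0.5, -0.1, -1.3]
grip_width: 0.058
gripper_force: 25.0
```

```bash
python3 -c "
from h import *
print(pose()[0]);goto(.4539,-.0435,.0258,-1.17)"
```

```text
[ 0.4547 -0.0426  0.0455]
shift [ 0.01  -0.011  0.246] roll 0.0
```

Emit:
apply_moves --pt "40 0.005 -0.01 0.15 0" --pt "40 0.005 -0.01 0.22 0" --pt "40 0.005 -0.01 0.24 0" --pt "40 0.005 -0.01 0.24 0" --pt "40 0.005 -0.01 0.24 0" --pt "40 0.005 -0.01 0.24 0"

```text
time_s: 30.5
ee_pos: [0.4537, -0.0426, 0.0259]
orientation: [0.0, 0.009, 1.0, -0.0]
contact_force: [0.1, 0.2, -2.4]
grip_width: 0.0581
gripper_force: 25.0
```

```bash
python3 -c "
from h import *
print(pose()[0]);goto(.4539,-.0435,.0255,-1.17)"
```

```text
[ 0.4537 -0.0426  0.0259]
shift [-0.002 -0.012  0.005] roll 0.001
```

Emit:
apply_moves --pt "40 0 -0.01 0.006 0" --pt "40 0 -0.01 0.006 0" --pt "91.8 0 -0.01 0.006 0" --pt "91.8 0 -0.01 0.006 0" --pt "91.8 0 -0.01 0.006 0" --pt "91.8 0 -0.01 0.006 0"

```text
time_s: 31.25
ee_pos: [0.4537, -0.0434, 0.0253]
orientation: [0.0, 0.009, 1.0, -0.0]
contact_force: [-0.4, 0.1, 0.6]
grip_width: 0.0901
gripper_force: 0.0
```

Emit:
apply_moves --pt "91.8 0 0 -0.4 0" --pt "91.8 0 0 -1 0" --pt "91.8 0 0 -1 0" --pt "91.8 0 0 -1 0"

```text
time_s: 31.75
ee_pos: [0.4533, -0.0435, 0.1052]
orientation: [0.0, 0.009, 1.0, -0.0]
contact_force: [0.0, 0.2, 0.1]
grip_width: 0.0918
gripper_force: 0.0
```

Emit:
apply_moves --pt "91.8 -0.5 0.5 -0.5 0" --pt "91.8 -1 0.7 -1 0" --pt "91.8 -1 0.7 -1 0" --pt "91.8 -1 0.7 -1 0"

```text
time_s: 32.25
ee_pos: [0.5331, 0.0109, 0.1835]
orientation: [-0.002, 0.009, 1.0, -0.0]
contact_force: [-0.4, -0.9, 0.2]
grip_width: 0.0916
gripper_force: 0.0
```

Emit:
apply_moves --pt "91.8 -0.5 0.5 -0.2 0" --pt "91.8 -0.8 0.8 -0.2 0" --pt "91.8 -0.8 0.8 -0.2 0" --pt "91.8 -0.8 0.8 -0.2 0" --pt "91.8 -0.8 0.8 -0.2 0" --pt "91.8 -0.8 0.8 -0.2 0"

```text
time_s: 33.0
ee_pos: [0.5991, 0.0727, 0.2011]
orientation: [-0.0, 0.01, 1.0, -0.0]
contact_force: [-0.1, 0.1, 0.6]
grip_width: 0.0915
gripper_force: 0.0
```

```bash
python3 snap.py e1
```

```text
33.0 [0.5991 0.0727 0.2011] [-0.0003  0.0099  1.     -0.0003] [ 0.0198  0.4217 -0.2408  1.7025  0.1145  1.0318  1.2912]
```

View pics/e1.png

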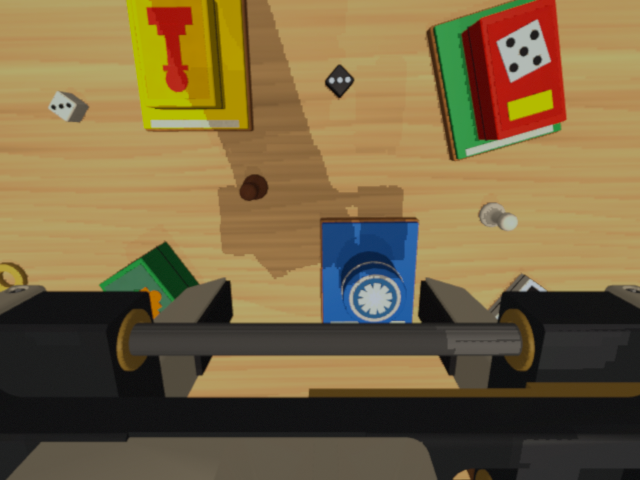

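e1 shows the yellow game on the yellow stand (175,50), the tin on the blue stand (372,295) and the red game on the green stand (515,70). I'll take red next.

```bash
python3 -c "
from h import *
goto(.4783,.2299,.1,15.07)"
```

```text
shift [1.551 1.932 1.266] roll -0.18
```

Emit:
apply_moves --pt "91.8 0.4 0.5 0 0" --pt "91.8 0.8 1 0 0" --pt "91.8 0.8 1 0 0" --pt "91.8 0.8 1 0 0"

```text
time_s: 33.55
ee_pos: [0.5376, 0.1545, 0.2016]
orientation: [0.0, 0.009, 1.0, -0.0]
contact_force: [0.8, -1.1, 0.5]
grip_width: 0.0917
gripper_force: 0.0
```

Emit:
apply_moves --pt "91.8 0.4 0.5 0.5 -0.1" --pt "91.8 0.75 0.932 1 -0.18" --pt "91.8 0.75 0.932 1 -0.18" --pt "91.8 0.75 0.932 1 -0.18" --pt "91.8 0.75 0.932 1 -0.18" --pt "91.8 0.75 0.932 1 -0.18"

```text
time_s: 34.3
ee_pos: [0.4802, 0.2298, 0.1221]
orientation: [0.001, -0.13, 0.991, -0.0]
contact_force: [-0.5, -0.5, -0.0]
grip_width: 0.0919
gripper_force: 0.0
```

```bash
python3 -c "
from h import *
print(pose()[0]);goto(.4783,.2299,.027,15.07)"
```

```text
[0.4802 0.2298 0.1221]
shift [0.025 0.008 1.189] roll -0.001
```

Emit:
apply_moves --pt "91.8 0.02 0 0.3 0" --pt "91.8 0.02 0 0.6 0" --pt "91.8 0.02 0 0.6 0"

```text
time_s: 34.67
ee_pos: [0.4763, 0.2291, 0.0722]
orientation: [-0.001, -0.131, 0.991, -0.001]
contact_force: [-0.5, -0.6, 0.9]
grip_width: 0.0915
gripper_force: 0.0
```

Emit:
apply_moves --pt "91.8 0 0 0.35 0" --pt "91.8 0 0 0.59 0" --pt "91.8 0 0 0.59 0" --pt "91.8 0 0 0.59 0" --pt "40 0 0 0.59 0" --pt "40 0 0 0.59 0" --pt "40 0 0 0.59 0" --pt "40 0 0 0.59 0"

```text
time_s: 35.67
ee_pos: [0.4772, 0.2303, 0.0262]
orientation: [0.0, -0.132, 0.991, 0.0]
contact_force: [-0.0, -0.6, 0.2]
grip_width: 0.0567
gripper_force: 1.8
```

Emit:
apply_moves --pt "40 0 0 0 0" --pt "40 0 0 0 0"

```text
time_s: 35.92
ee_pos: [0.4771, 0.2303, 0.0262]
orientation: [0.0, -0.132, 0.991, -0.0]
contact_force: [-0.6, -0.7, 2.1]
grip_width: 0.0559
gripper_force: 25.0
```

Emit:
apply_moves --pt "40 0 0 -0.4 0" --pt "40 0 0 -1 0" --pt "40 0 0 -1 0" --pt "40 0 0 -1 0"

```text
time_s: 36.42
ee_pos: [0.4763, 0.2297, 0.1052]
orientation: [-0.001, -0.132, 0.991, -0.0]
contact_force: [-0.3, -0.8, -3.6]
grip_width: 0.0559
gripper_force: 25.0
```

Emit:
apply_moves --pt "40 0 0 -0.3 0.1" --pt "40 0 0 -0.6 0.2" --pt "40 0 0 -0.6 0.239" --pt "40 0 0 -0.6 0.239" --pt "40 0 0 -0.6 0.239"

```text
time_s: 37.05
ee_pos: [0.476, 0.2297, 0.1525]
orientation: [-0.001, 0.055, 0.998, -0.001]
contact_force: [-0.9, 0.2, -3.0]
grip_width: 0.0558
gripper_force: 25.0
```

Emit:
apply_moves --pt "40 -0.1 -0.5 0 0" --pt "40 -0.14 -0.96 0 0" --pt "40 -0.14 -0.96 0 0"

```text
time_s: 37.42
ee_pos: [0.4791, 0.1485, 0.1529]
orientation: [-0.001, 0.058, 0.998, -0.001]
contact_force: [-0.7, 0.3, -3.2]
grip_width: 0.0557
gripper_force: 25.0
```

Emit:
apply_moves --pt "40 -0.1 -0.5 0 0" --pt "40 -0.14 -0.96 0 0" --pt "40 -0.14 -0.96 0 0"

```text
time_s: 37.8
ee_pos: [0.4819, 0.0721, 0.1533]
orientation: [-0.001, 0.058, 0.998, -0.001]
contact_force: [-0.6, 0.2, -3.6]
grip_width: 0.0561
gripper_force: 25.0
```

Emit:
apply_moves --pt "40 -0.1 -0.5 0 0" --pt "40 -0.14 -0.96 0 0" --pt "40 -0.14 -0.96 0 0"

```text
time_s: 38.17
ee_pos: [0.4847, -0.0046, 0.1536]
orientation: [-0.0, 0.057, 0.998, -0.0]
contact_force: [-0.1, -0.1, -4.1]
grip_width: 0.0561
gripper_force: 25.0
```

Emit:
apply_moves --pt "40 -0.1 -0.5 0 0" --pt "40 -0.14 -0.96 0 0" --pt "40 -0.14 -0.96 0 0"

```text
time_s: 38.55
ee_pos: [0.4876, -0.0816, 0.1537]
orientation: [-0.0, 0.057, 0.998, -0.0]
contact_force: [0.9, 1.4, -3.3]
grip_width: 0.0563
gripper_force: 25.0
```

Emit:
apply_moves --pt "40 -0.1 -0.5 0 0" --pt "40 -0.14 -0.96 0 0" --pt "40 -0.14 -0.96 0 0"

```text
time_s: 38.92
ee_pos: [0.4903, -0.1589, 0.1538]
orientation: [-0.0, 0.057, 0.998, -0.0]
contact_force: [0.8, 1.7, -3.9]
grip_width: 0.0556
gripper_force: 25.0
```

Emit:
apply_moves --pt "40 -0.1 -0.5 0 0" --pt "40 -0.14 -0.96 0 0" --pt "40 -0.14 -0.96 0 0" --pt "40 -0.14 -0.96 0 0" --pt "40 -0.14 -0.96 0 0"

```text
time_s: 39.55
ee_pos: [0.4933, -0.2325, 0.1538]
orientation: [-0.0, 0.054, 0.999, 0.001]
contact_force: [-0.0, -0.3, -3.4]
grip_width: 0.056
gripper_force: 25.0
```

```bash
python3 -c "
from h import *
print(pose()[0]);goto(.4972,-.3111,.1,-6.4)"
```

```text
[ 0.4933 -0.2325  0.1538]
shift [-0.155 -0.973  0.672] roll 0.002
```

Emit:
apply_moves --pt "40 -0.1 -0.5 0 0.002" --pt "40 -0.155 -0.97 0.6 0.002" --pt "40 -0.155 -0.97 1 0.002" --pt "40 -0.155 -0.97 1 0.002" --pt "40 -0.155 -0.97 1 0.002" --pt "40 -0.155 -0.97 1 0.002"

```text
time_s: 40.3
ee_pos: [0.4982, -0.3133, 0.076]
orientation: [0.002, 0.056, 0.998, -0.001]
contact_force: [0.7, -0.6, -3.2]
grip_width: 0.056
gripper_force: 25.0
```

```bash
python3 -c "
from h import *
print(pose()[0]);goto(.4972,-.3111,.0266,-6.4)"
```

```text
[ 0.4982 -0.3133  0.076 ]
shift [0.018 0.027 0.618] roll -0.001
```

Emit:
apply_moves --pt "40 0.01 0.02 0.35 0" --pt "40 0.01 0.02 0.55 0" --pt "40 0.01 0.02 0.61 0" --pt "40 0.01 0.02 0.61 0" --pt "40 0.01 0.02 0.61 0" --pt "40 0.01 0.02 0.61 0"

```text
time_s: 41.05
ee_pos: [0.4964, -0.312, 0.0261]
orientation: [0.0, 0.057, 0.998, -0.0]
contact_force: [-1.4, 0.9, 6.2]
grip_width: 0.0558
gripper_force: 25.0
```

```bash
python3 -c "
from h import *
print(pose()[0]);goto(.4972,-.3111,.0262,-6.4)"
```

```text
[ 0.4964 -0.312   0.0261]
shift [-0.009  0.012 -0.001] roll -0.002
```

Emit:
apply_moves --pt "40 -0.009 0.011 -0.03 0" --pt "40 -0.009 0.011 -0.03 0" --pt "40 -0.009 0.011 -0.003 0" --pt "40 -0.009 0.011 -0.003 0" --pt "91.8 -0.009 0.011 -0.003 0" --pt "91.8 -0.009 0.011 -0.003 0" --pt "91.8 -0.009 0.011 -0.003 0" --pt "91.8 -0.009 0.011 -0.003 0"

```text
time_s: 42.05
ee_pos: [0.4966, -0.3111, 0.0254]
orientation: [-0.0, 0.057, 0.998, 0.0]
contact_force: [0.6, 0.2, -0.6]
grip_width: 0.09
gripper_force: 0.0
```

Emit:
apply_moves --pt "91.8 0 0 -0.4 0" --pt "91.8 0 0 -1 0" --pt "91.8 0 0 -1 0" --pt "91.8 0 0 -1 0"

```text
time_s: 42.55
ee_pos: [0.4964, -0.311, 0.1054]
orientation: [0.0, 0.057, 0.998, -0.0]
contact_force: [-0.0, 0.2, -0.1]
grip_width: 0.0917
gripper_force: 0.0
```

Emit:
apply_moves --pt "91.8 -0.5 0 -0.5 0" --pt "91.8 -1 0 -1 0" --pt "91.8 -1 0 -1 0" --pt "91.8 -1 0 -1 0"

```text
time_s: 43.05
ee_pos: [0.5746, -0.3196, 0.1833]
orientation: [-0.002, 0.057, 0.998, 0.001]
contact_force: [-0.8, -0.2, -1.0]
grip_width: 0.0919
gripper_force: 0.0
```

Emit:
apply_moves --pt "91.8 -0.5 0.5 -0.5 0" --pt "91.8 -1 1 -0.5 0" --pt "91.8 -1 1 -0.5 0" --pt "91.8 -1 1 -0.5 0" --pt "91.8 -1 1 -0.5 0"

```text
time_s: 43.68
ee_pos: [0.6624, -0.2519, 0.224]
orientation: [-0.002, 0.059, 0.998, -0.0]
contact_force: [-0.6, -1.6, 0.6]
grip_width: 0.0918
gripper_force: 0.0
```

```bash
python3 snap.py f1
```

```text
43.675 [ 0.6624 -0.2519  0.224 ] [-0.0017  0.0586  0.9983 -0.0003] [ 0.3682  0.5776 -0.0666  1.3916  0.0408  1.1768  1.7502]
```

Emit:
apply_moves --pt "91.8 -0.3 0.5 0 0" --pt "91.8 -0.8 1 0 0" --pt "91.8 -0.8 1 0 0" --pt "91.8 -0.8 1 0 0" --pt "91.8 -0.8 1 0 0"

```text
time_s: 44.35
ee_pos: [0.7362, -0.1805, 0.2256]
orientation: [-0.0, 0.059, 0.998, -0.001]
contact_force: [0.4, 0.1, 0.3]
grip_width: 0.0919
gripper_force: 0.0
```

```bash
python3 snap.py f2; python3 -c "
import cv2,numpy as np
L=[cv2.imread('pics/f%d.png'%i)[:300] for i in(1,2)]
cv2.imwrite('pics/f12.png',np.vstack(L))"
```

```text
44.35 [ 0.7362 -0.1805  0.2256] [-0.0003  0.0587  0.9983 -0.0007] [ 0.2487  0.669  -0.0759  1.2354  0.0513  1.2395  1.6258]
```

View pics/f12.png

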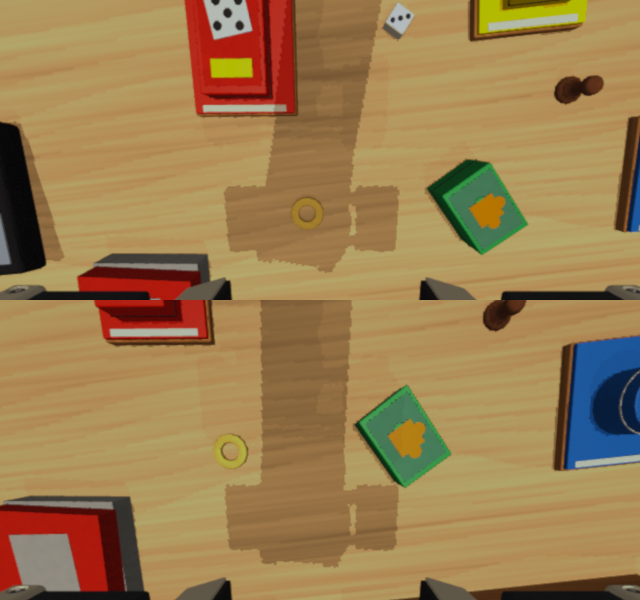

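f1 shows the red game on the red stand (240,55) and the green game (477,205). f2 shows the green game (403,136), with the ring and the blue stand off to the sides. Next, the green game's pose and a placement check.

Run:
```python
from h import *
G={}
for n,p in(("f1",(477,205)),("f2",(403,137))):
    im,k=load(n)
    for v in(90,105):
        h=hull(im,"green",p,65,vmin=v,smin=80);print(n,v,rect(plane(k,h,.055)))
    m=roi(cv2.inRange(cv2.cvtColor(im,cv2.COLOR_BGR2HSV),(5,180,120),(20,255,255))//255,p,35);G[n]=(k,centroid(m))
print(tri(*G["f1"],*G["f2"]))
H["yellow"]=(25,36)
im,k=load("e1")  # yellow and its stand: edges visible (top cut), yaw check
t=arm.grab_frame("top");cv2.imwrite("pics/top1.png",t);c=cam("top")
def chk(col,ps,zl,r,**kw):
    pass
cv2.imwrite("pics/top1c.png",cv2.resize(t[60:280,140:540],(800,440),interpolation=cv2.INTER_CUBIC))
```

```text
f1 90 (array([ 0.6711, -0.101 ]), (73.54496002197266, 51.555721282958984), 30.45623016357422)
f1 105 (array([ 0.6712, -0.1007]), (73.03245544433594, 51.299312591552734), 30.456228256225586)
f2 90 (array([ 0.671 , -0.1007]), (73.76399993896484, 51.41669464111328), 30.330520629882812)
f2 105 (array([ 0.6712, -0.1004]), (73.20341491699219, 51.1994514465332), 30.38868522644043)
(array([ 0.6722, -0.0977,  0.0549]), np.float64(0.00023893578741259144))
```

View pics/top1c.png

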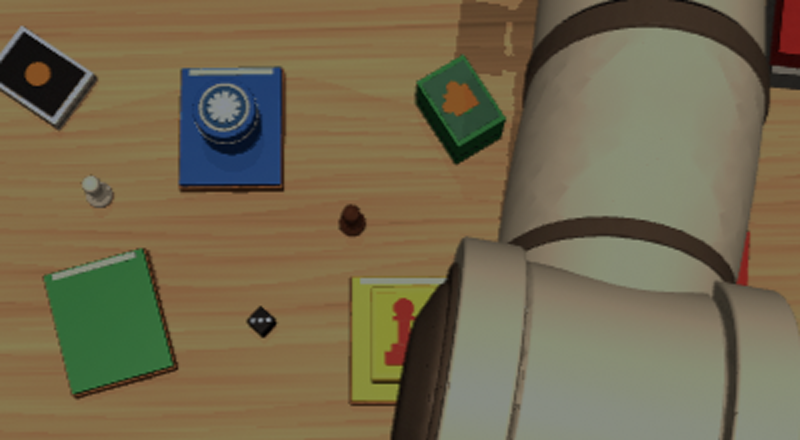

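Top crop: the tin is inside the blue stand (225,110), yellow is partly hidden at (405,335), green game at (460,108). Next, one high wrist view for the red and yellow placements, and the tin measured from the top picture.

Emit:
apply_moves --pt "91.8 0.5 0 -0.5 0" --pt "91.8 1 0.1 -1 0" --pt "91.8 1 0.1 -1 0" --pt "91.8 1 0.1 -1 0" --pt "91.8 1 0.1 -1 0" --pt "91.8 1 0.1 -1 0"

```text
time_s: 45.2
ee_pos: [0.6587, -0.1608, 0.3039]
orientation: [-0.001, 0.057, 0.998, 0.0]
contact_force: [-0.1, -0.2, 0.5]
grip_width: 0.0917
gripper_force: 0.0
```

```bash
python3 snap.py g1; cp pics/top1.png pics/t1.png
python3 - <<'E'
from h import *
H["yellow"]=(25,36)
pickle.dump(cam("top"),open("t1.pkl","wb"))
im,k=load("g1")
R=lambda n,P:np.round(proj(k,P)).astype(int)
pr=R("",(.4983,-.3112,.03));py=R("",(.4562,-.0435,.03));print(pr,py)
for v in(60,150,170):
  h=hull(im,"red",pr,75,vmin=v);print("red",v,h.min(0),h.max(0),rect(plane(k,h,.02)),rect(plane(k,h,.06)))
h=hull(im,"yellow",py,75,smin=190,vmin=60);print("ystand",h.min(0),h.max(0),rect(plane(k,h,.02)))
x=cv2.resize(im[:300],(640,300));cv2.imwrite("pics/g1c.png",x)
im,k=load("t1");p=(252,115)
hs,s,v=cv2.split(cv2.cvtColor(im,cv2.COLOR_BGR2HSV))
h=hull(im,"blue",(256,124),48,vmin=30);print("blue",rect(plane(k,h,.02)))
m=roi(((s<120)&(v>80)&((hs>85)|(s<60))).astype(np.uint8),p,15)
q=np.vstack(cv2.findContours(m,0,1)[0])[:,0];print("ring",cv2.minEnclosingCircle((plane(k,q,.07)[:,:2]*1000).astype(np.float32)))
E
```

```text
45.2 [ 0.6587 -0.1608  0.3039] [-0.0012  0.0573  0.9984  0.0002] [ 0.2591  0.4661 -0.0869  1.3867  0.0404  1.2929  1.6265]
[175  75] [412   1]
red 60 [132  21] [225 129] (array([ 0.499 , -0.3102]), (114.01936340332031, 95.87242889404297), -6.444877624511719) (array([ 0.5067, -0.2959]), (103.7066421508789, 87.2010726928711), -6.44488525390625)
red 150 [132  21] [224 129] (array([ 0.499 , -0.3106]), (114.01936340332031, 95.02185821533203), -6.444877624511719) (array([ 0.5066, -0.2963]), (103.7066421508789, 86.42741394042969), -6.44488525390625)
red 170 [132  21] [223 128] (array([ 0.4984, -0.3112]), (112.88333892822266, 94.00080871582031), -6.5761260986328125) (array([ 0.5062, -0.2968]), (102.6733627319336, 85.49871826171875), -6.576133728027344)
ystand [366   0] [453  64] (array([ 0.4813, -0.0445]), (97.34464263916016, 64.03459167480469), 86.85176086425781)
blue (array([0.661, 0.116]), (110.96844482421875, 91.81998443603516), -0.20848846435546875)
ring ((662.1398315429688, 115.32280731201172), 23.676488876342773)
```

View pics/g1c.png

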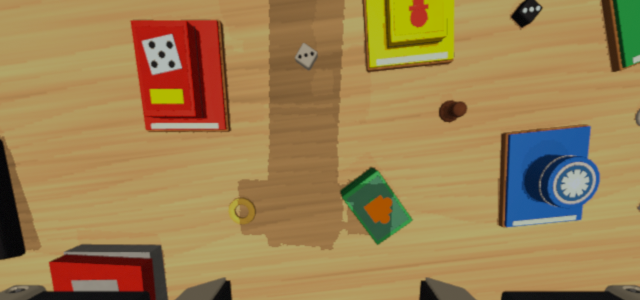

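g1 shows red on the red stand (180,75), yellow on yellow (412,25) and the tin on blue (565,180). Everything is in place; now checking red's lid marks numerically.

Run:
```python
from h import *
for n,pb,pd in(("w2",(345,177),(350,134)),("g1",(167,97),(161,54)),("f1",(231,68),None)):
    im,k=load(n);hs,s,v=cv2.split(cv2.cvtColor(im,cv2.COLOR_BGR2HSV))
    b=plane(k,centroid(roi(mask(im,"yellow"),pb,23)),.06)[0]
    if pd:
        m=roi(((s<80)&(v>120)).astype(np.uint8),pd,22);q=cv2.minAreaRect(max(cv2.findContours(m,0,1)[0],key=cv2.contourArea));d=plane(k,q[0],.06)[0]
        a=b-d;print(n,b,d,np.degrees(np.arctan2(a[1],a[0])),"mid",(b+d)/2)
    else:print(n,b)
s=arm.state();goto(.6712,-.1006,.11,30.4)
```

```text
w2 [0.6899 0.1181 0.06  ] [0.6498 0.1217 0.06  ] -5.076345586813825 mid [0.6698 0.1199 0.06  ]
g1 [ 0.5229 -0.3144  0.06  ] [ 0.4833 -0.3098  0.06  ] -6.579978471410875 mid [ 0.5031 -0.3121  0.06  ]
f1 [ 0.5231 -0.3143  0.06  ]
shift [-0.074  0.764  2.425] roll -0.411
```

Emit:
apply_moves --pt "91.8 -0.04 0.4 0.5 -0.1" --pt "91.8 -0.074 0.764 1 -0.2" --pt "91.8 -0.074 0.764 1 -0.3" --pt "91.8 -0.074 0.764 1 -0.411" --pt "91.8 -0.074 0.764 1 -0.411" --pt "91.8 -0.074 0.764 1 -0.411"

```text
time_s: 46.0
ee_pos: [0.6717, -0.1008, 0.2252]
orientation: [-0.0, -0.261, 0.965, 0.0]
contact_force: [-0.0, -0.0, -0.6]
grip_width: 0.0918
gripper_force: 0.0
```

Emit:
apply_moves --pt "91.8 0 0 0.5 0" --pt "91.8 0 0 1 0" --pt "91.8 0 0 1 0" --pt "91.8 0 0 1 0" --pt "91.8 0 0 1 0"

```text
time_s: 46.62
ee_pos: [0.6734, -0.1007, 0.148]
orientation: [0.002, -0.262, 0.965, -0.001]
contact_force: [1.0, -0.2, 0.2]
grip_width: 0.0919
gripper_force: 0.0
```

```bash
python3 -c "
from h import *
print(pose()[0],arm.state()['joint_pos']);goto(.6712,-.1006,.021,30.4)"
```

```text
[ 0.6734 -0.1007  0.148 ] [ 0.2612  0.6042 -0.2206  1.5415  0.1477  1.0083  2.1015]
shift [0.028 0.019 1.587] roll 0.0
```

Emit:
apply_moves --pt "91.8 0.015 0.015 0.4 0" --pt "91.8 0.015 0.015 0.8 0" --pt "91.8 0.015 0.015 0.8 0" --pt "91.8 0.015 0.015 0.8 0"

```text
time_s: 47.12
ee_pos: [0.6715, -0.1003, 0.0835]
orientation: [0.001, -0.262, 0.965, -0.0]
contact_force: [-0.1, -1.1, 0.1]
grip_width: 0.0917
gripper_force: 0.0
```

```bash
python3 -c "
from h import *
print(pose()[0]);goto(.6712,-.1006,.021,30.4)"
```

```text
[ 0.6715 -0.1003  0.0835]
shift [0.007 0.    0.782] roll 0.0
```

Emit:
apply_moves --pt "91.8 0 0 0.4 0" --pt "91.8 0 0 0.7 0" --pt "91.8 0 0 0.78 0" --pt "91.8 0 0 0.78 0" --pt "40 0 0 0.78 0" --pt "40 0 0 0.78 0" --pt "40 0 0 0.78 0" --pt "40 0 0 0.78 0"

```text
time_s: 48.12
ee_pos: [0.6702, -0.1002, 0.0193]
orientation: [0.0, -0.262, 0.965, -0.0]
contact_force: [0.9, -0.3, 0.0]
grip_width: 0.0563
gripper_force: 0.0
```

Emit:
apply_moves --pt "40 0 0 0 0" --pt "40 0 0 0 0" --pt "40 0 0 0 0"

```text
time_s: 48.5
ee_pos: [0.6701, -0.1002, 0.0192]
orientation: [0.0, -0.262, 0.965, -0.0]
contact_force: [-0.4, -0.1, 0.3]
grip_width: 0.052
gripper_force: 25.0
```

Emit:
apply_moves --pt "40 0 0 -0.4 0" --pt "40 0 0 -1 0" --pt "40 0 0 -1 0" --pt "40 0 0 -1 0"

```text
time_s: 49.0
ee_pos: [0.669, -0.1002, 0.0979]
orientation: [-0.001, -0.262, 0.965, 0.0]
contact_force: [0.2, 0.4, -4.2]
grip_width: 0.0518
gripper_force: 25.0
```

Emit:
apply_moves --pt "40 0 0 -0.4 0.1" --pt "40 0 0 -1 0.171" --pt "40 0 0 -1 0.171" --pt "40 0 0 -1 0.171"

```text
time_s: 49.5
ee_pos: [0.6684, -0.1, 0.1766]
orientation: [-0.002, -0.131, 0.991, 0.0]
contact_force: [-0.5, 0.2, -3.8]
grip_width: 0.052
gripper_force: 25.0
```

```bash
python3 -c "
from h import *
print(pose()[0]);goto(.4786,.2301,.15,15)"
```

```text
[ 0.6684 -0.1     0.1766]
shift [1.215 4.602 0.344] roll 0.001
```

Emit:
apply_moves --pt "40 0.12 0.5 0 0" --pt "40 0.243 0.92 0 0" --pt "40 0.243 0.92 0 0"

```text
time_s: 49.88
ee_pos: [0.6288, -0.0296, 0.176]
orientation: [-0.003, -0.134, 0.991, 0.002]
contact_force: [0.3, -0.0, -3.1]
grip_width: 0.0519
gripper_force: 25.0
```

Emit:
apply_moves --pt "40 0.12 0.5 0 0" --pt "40 0.243 0.92 0 0" --pt "40 0.243 0.92 0 0"

```text
time_s: 50.25
ee_pos: [0.5917, 0.035, 0.177]
orientation: [-0.002, -0.133, 0.991, 0.001]
contact_force: [1.0, -0.2, -2.7]
grip_width: 0.052
gripper_force: 25.0
```

Emit:
apply_moves --pt "40 0.12 0.5 0 0" --pt "40 0.243 0.92 0 0" --pt "40 0.243 0.92 0 0"

```text
time_s: 50.62
ee_pos: [0.5545, 0.1001, 0.1776]
orientation: [-0.002, -0.133, 0.991, 0.001]
contact_force: [0.2, 0.1, -2.5]
grip_width: 0.0522
gripper_force: 25.0
```

Emit:
apply_moves --pt "40 0.12 0.5 0 0" --pt "40 0.243 0.92 0 0" --pt "40 0.243 0.92 0 0"

```text
time_s: 51.0
ee_pos: [0.5173, 0.1654, 0.1781]
orientation: [-0.001, -0.133, 0.991, 0.0]
contact_force: [1.1, -0.2, -3.5]
grip_width: 0.0519
gripper_force: 25.0
```

Emit:
apply_moves --pt "40 0.12 0.5 0 0" --pt "40 0.243 0.92 0.6 0" --pt "40 0.243 0.92 0.9 0" --pt "40 0.243 0.92 0.9 0" --pt "40 0.243 0.92 0.9 0" --pt "40 0.243 0.92 0.9 0"

```text
time_s: 51.75
ee_pos: [0.4824, 0.2294, 0.1083]
orientation: [0.001, -0.13, 0.992, 0.0]
contact_force: [-0.3, 0.5, -1.9]
grip_width: 0.052
gripper_force: 25.0
```

```bash
python3 -c "
from h import *
print(pose()[0]);goto(.4779,.2299,.0402,15)"
```

```text
[0.4824 0.2294 0.1083]
shift [0.055 0.021 0.852] roll -0.001
```

Emit:
apply_moves --pt "40 0.04 0.01 0.4 0" --pt "40 0.04 0.01 0.7 0" --pt "40 0.04 0.01 0.8 0" --pt "40 0.04 0.01 0.82 0" --pt "40 0.04 0.01 0.82 0" --pt "40 0.04 0.01 0.82 0"

```text
time_s: 52.5
ee_pos: [0.4782, 0.2302, 0.0424]
orientation: [0.001, -0.131, 0.991, 0.0]
contact_force: [0.3, -0.1, -3.1]
grip_width: 0.052
gripper_force: 25.0
```

```bash
python3 -c "
from h import *
print(pose()[0]);goto(.4779,.2299,.0392,15)"
```

```text
[0.4782 0.2302 0.0424]
shift [ 0.004 -0.003  0.041] roll 0.0
```

Lower to contact, release, and withdraw. Then move left of the stands so the top camera has a clear view.

Emit:
apply_moves --pt "40 0 0 0.02 0" --pt "40 0 0 0.035 0" --pt "40 0 0 0.035 0" --pt "40 0 0 0.035 0"

```text
time_s: 53.0
ee_pos: [0.4776, 0.23, 0.0391]
orientation: [0.0, -0.131, 0.991, 0.0]
contact_force: [-2.1, -1.8, 4.3]
grip_width: 0.0518
gripper_force: 25.0
```

Emit:
apply_moves --pt "91.8 0 0 0 0" --pt "91.8 0 0 0 0" --pt "91.8 0 0 0 0" --pt "91.8 0 0 0 0"

```text
time_s: 53.5
ee_pos: [0.4774, 0.2299, 0.0386]
orientation: [-0.0, -0.131, 0.991, 0.0]
contact_force: [-0.4, 0.2, 0.2]
grip_width: 0.0871
gripper_force: 0.0
```

Emit:
apply_moves --pt "91.8 0 0 -0.4 0" --pt "91.8 0 0 -1 0" --pt "91.8 0 0 -1 0" --pt "91.8 0 0 -1 0"

```text
time_s: 54.0
ee_pos: [0.4772, 0.2297, 0.1185]
orientation: [-0.0, -0.131, 0.991, -0.0]
contact_force: [0.2, 0.2, -0.7]
grip_width: 0.092
gripper_force: 0.0
```

Emit:
apply_moves --pt "91.8 -0.5 0 -0.5 0" --pt "91.8 -1 0 -1 0" --pt "91.8 -1 0 -1 0" --pt "91.8 -1 0 -1 0"

```text
time_s: 54.5
ee_pos: [0.5531, 0.25, 0.1965]
orientation: [-0.002, -0.131, 0.991, -0.001]
contact_force: [-0.5, -0.4, -0.5]
grip_width: 0.0918
gripper_force: 0.0
```

Emit:
apply_moves --pt "91.8 -0.5 0 -0.4 0" --pt "91.8 -0.8 0 -0.4 0" --pt "91.8 -0.8 0 -0.4 0" --pt "91.8 -0.8 0 -0.4 0" --pt "91.8 -0.8 0 -0.4 0"

```text
time_s: 55.12
ee_pos: [0.6148, 0.267, 0.2298]
orientation: [-0.001, -0.131, 0.991, -0.0]
contact_force: [-0.3, 0.1, 0.5]
grip_width: 0.0921
gripper_force: 0.0
```

```bash
python3 snap.py k1
python3 - <<'E'
from h import *
im,k=load("k1")
p=np.round(proj(k,(.4786,.2301,.04))).astype(int);print(p)
for v in(50,85,100):
  h=hull(im,"green",p,95,vmin=v,smin=100);print(v,rect(plane(k,h,.02)))
cv2.imwrite("pics/k1c.png",im[:300])
t=arm.grab_frame("top");cv2.imwrite("pics/top2.png",t)
cv2.imwrite("pics/k1c.png",np.vstack([im[:300],cv2.resize(t[60:280,140:540],(640,300))]))
E
```

```text
55.125 [0.6148 0.267  0.2298] [-0.0011 -0.1313  0.9913 -0.0003] [-0.2611  0.5163 -0.2714  1.4927  0.1449  1.1547  1.2764]
[325  60]
50 (array([0.4806, 0.2307]), (111.00775146484375, 95.28331756591797), 14.931280136108398)
85 (array([0.4805, 0.2307]), (110.8036117553711, 95.28123474121094), 14.950572967529297)
100 (array([0.4805, 0.2308]), (110.79148864746094, 95.26898956298828), 15.061311721801758)
```

View pics/k1c.png

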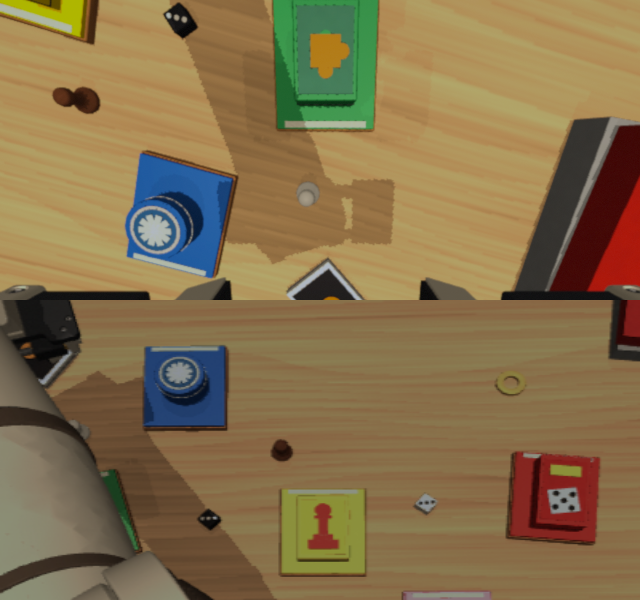

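k1 shows green square on the green stand (325,50) and the tin on blue. The top picture shows yellow on yellow (323,530) and red on red (560,495). One last numeric check of green and yellow.

Run:
```python
from h import *
H["yellow"]=(25,36)
og=lambda im,p:centroid(roi(cv2.inRange(cv2.cvtColor(im,cv2.COLOR_BGR2HSV),(5,180,120),(20,255,255))//255,p,35))
def loc(P,c,yaw):
    a=np.radians(yaw);d=(P[:2]-c)*1000;return np.array([d@[np.cos(a),np.sin(a)],d@[-np.sin(a),np.cos(a)]])
A,ka=load("f2");B,kb=load("k1")
print("puzzle off before",loc(plane(ka,og(A,(403,137)),.055)[0],np.array([.6711,-.1006]),30.4),"now vs stand",loc(plane(kb,og(B,(325,52)),.075)[0],np.array([.4786,.2302]),14.95))
pw=lambda im,p,r:centroid(roi(mask(im,"red"),p,r))
D,kd=load("d2");T=cv2.imread("pics/top2.png");kt=cam("top");t0=cv2.imread("pics/top0.png")
c0=np.array([.5014,-.3123])
p=(140+323*400/640,60+(530-300)*220/300);print(p)
print("pawn off before(top0)",loc(plane(kt,pw(t0,(491,197),14),.052)[0],c0,-2.85))
h=hull(T,"yellow",p,45,smin=150,vmin=60);r=rect(plane(kt,h,.02));print("ystand top",r)
print("pawn now vs stand, top",loc(plane(kt,pw(T,p,25),.052)[0],r[0],-1.17),loc(plane(kt,pw(T,p,25),.052)[0],np.array([.4562,-.0435]),-1.17))
im,k=load("e1")
x=mask(im,"red");print("pawn d2",pw(D,(245,70),1) if 0 else "")
```

```text
puzzle off before [2.4476 1.7706] now vs stand [1.029  1.4588]
(341.875, 228.66666666666666)
pawn off before(top0) [-2.3767 -0.171 ]
ystand top (array([ 0.461 , -0.0525]), (77.3342514038086, 76.50428009033203), 88.97016143798828)
pawn now vs stand, top [-12.1672   8.5378] [-7.1838 -0.339 ]
pawn d2
```

Run:
```python
from h import *
kt=cam("top")
def pawn(f,p):
    im=cv2.imread(f);n,l,s,c=cv2.connectedComponentsWithStats(mask(im,"red"))
    ids=[i for i in range(1,n) if 60<s[i,4]<800 and np.hypot(*(c[i]-p))<14];i=max(ids,key=lambda i:s[i,4])
    cn=cv2.findContours((l==i).astype(np.uint8),0,1)[0][0][:,0];return s[i],rect(plane(kt,cn,.052))
def loc(P,c,yaw):
    a=np.radians(yaw);d=(P-c)*1000;return d@[np.cos(a),np.sin(a)],d@[-np.sin(a),np.cos(a)]
a=pawn("pics/top0.png",(491,197));b=pawn("pics/top2.png",(342,227));print(a,b)
print(loc(a[1][0],np.array([.5014,-.3123]),-2.85),loc(b[1][0],np.array([.4562,-.0435]),-1.17))
```

```text
(array([484, 182,  17,  32, 271], dtype=int32), (array([ 0.5009, -0.3131]), (57.1200065612793, 28.247209548950195), -3.3612289428710938)) (array([333, 210,  18,  32, 259], dtype=int32), (array([ 0.4553, -0.0436]), (56.16398239135742, 30.197843551635742), -1.0423736572265625))
(np.float64(-0.49721406767235277), np.float64(-0.8437161752859506)) (np.float64(-0.9031521047674274), np.float64(-0.15137319995690218))
```

All four games measure within about 2 mm of centre and square to their stands. The gripper is open and clear of them, so I'm handing in.

```bash
python3 -c "
from cell import arm
print(arm.close_job())"
```

```text
the job is handed in; nothing more can be done
None
```

The red, blue and yellow games are each on the stand of their own colour, and the green game was put on the green stand last. All four measured within about 2 mm of centre and the gripper had let go, so I handed the job in at about 55 s of the 141 s limit.

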